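Gang the pattern stamps in the sprung tray

TASK

Pull the sprung follower of the aluminium tray back until its catch holds it, and lay every pattern stamp there is flat in the track, rubber side down and side by side across it. Then knock the catch down with the wooden mallet, not with the gripper, so that the follower springs shut and presses the row tight against the stop. Finally lay the mallet back down on its cork mat, and leave the other things on the table alone.

Things in the scene. Friction and masses are not known exactly. Their poses are not given: they have to be found in the camera images.
- tray: aluminium tray fixed to the table; origin at the centre of its underside, z up. A track runs along its own y, 340 mm long: floor 6 mm above the table, inner width 102 mm, side walls 8 mm thick, tops 24 mm above the table. Stamps lie flat in it, own x parallel to the tray's own x, side by side along own y, between the stop (+y end) and the follower. The catch stands on the -x side
- stop_face (a point): middle of the lower edge of the inner face of the track's fixed steel stop, at own x = 0, y = +154 mm, z = 6 mm of the tray; the stop's top is 40 mm above the table
- follower (a joint): the sprung follower; value in m: 0 = home (20 mm gap to the stop), growing as it is pulled back along the tray's own -y, 0.250 at most; gap = 20 mm + value. Spring 4.5 N at 0, 8 N at 0.23, damping 25 N s/m. Pulled to 0.235 or more, its side roller has ridden over the catch, which snaps up; let go, it stays at about 0.23 until the catch is driven down
- follower_grip (a point): middle of the follower's handle, an upright square post 24 x 24 mm, sides parallel to the tray's x and y, from 40 to 85 mm above the table; this point is 68 mm above the table, at own y = 116 mm - follower value of the tray. The grey block below is 96 mm wide (own x), 36 mm long, its top 40 mm above the table
- follower_face (a point): middle of the lower edge of the follower's face towards the stop, at floor height; own y of the tray = 134 mm - follower value; axes parallel to the tray's
- catch (a joint): the sprung catch, a vertical steel pin; value in m, 0 = up, growing as it is driven down, 0.016 = bottom. It takes 3 N to start and about 6 N at the bottom, springs back up by itself, and lets the follower go when more than about 0.011 down
- catch_pin: the catch: a steel pin with a flat dark striking head, 32 mm across and 10 mm high, on top, and a catch nose at its side towards the track; origin on the pin's axis, at table height when up
- catch_top (a point): centre of the flat top of the catch's striking head, at own x = -105 mm, y = -100 mm of the tray, 68 mm above the table when up, 52 mm when down; to be hit with the mallet, not the gripper
- stamp1: pattern stamp, 150 g: base 96 mm long (own x), 44 mm wide (own y), 18 mm thick, rubber below, wood above, lying rubber down; on its middle stands a wooden grip rib, 22 mm along own x, 40 mm along own y, from 18 to 50 mm above the underside. Origin at the centre of the underside, z up; a half turn makes no difference. May be absent (None throughout)
- stamp2: pattern stamp, 150 g: base 96 mm long (own x), 44 mm wide (own y), 18 mm thick, rubber below, wood above, lying rubber down; on its middle stands a wooden grip rib, 22 mm along own x, 40 mm along own y, from 18 to 50 mm above the underside. Origin at the centre of the underside, z up; a half turn makes no difference. May be absent (None throughout)
- stamp3: pattern stamp, 150 g: base 96 mm long (own x), 44 mm wide (own y), 18 mm thick, rubber below, wood above, lying rubber down; on its middle stands a wooden grip rib, 22 mm along own x, 40 mm along own y, from 18 to 50 mm above the underside. Origin at the centre of the underside, z up; a half turn makes no difference. May be absent (None throughout)
- stamp4: pattern stamp, 150 g: base 96 mm long (own x), 44 mm wide (own y), 18 mm thick, rubber below, wood above, lying rubber down; on its middle stands a wooden grip rib, 22 mm along own x, 40 mm along own y, from 18 to 50 mm above the underside. Origin at the centre of the underside, z up; a half turn makes no difference. May be absent (None throughout)
- stamp5: pattern stamp, 150 g: base 96 mm long (own x), 44 mm wide (own y), 18 mm thick, rubber below, wood above, lying rubber down; on its middle stands a wooden grip rib, 22 mm along own x, 40 mm along own y, from 18 to 50 mm above the underside. Origin at the centre of the underside, z up; a half turn makes no difference. May be absent (None throughout)
- mallet: square wooden mallet, 360 g. Origin at the centre of its head, a block 50 mm along own x, 60 x 60 mm across; any of its four long sides is a striking face. Square handle, 24 x 24 mm, along own -x, from 25 to 165 mm from the origin. It rests level on a side of its head, handle clear of the table, axis 30 mm above what it lies on; centre of mass 13 mm from the origin, towards the handle
- mat: cork mat fixed to the table, the mallet's place: 200 mm (own x) by 100 mm (own y), 4 mm thick, origin at the centre of its underside
- tape_roll: bystander: roll of masking tape lying flat, 90 mm across, 24 mm high; origin at its underside centre; leave alone
- paint_jar: bystander: small jar, 60 mm across, 70 mm high; origin at its underside centre; leave alone
- paper_plate: bystander: shallow paper plate, 140 mm across; origin at its underside centre; leave alone
- bucket: bystander: white plastic paint pot, 80 mm across, 90 mm high; origin at its underside centre; leave alone
- brush: bystander: flat paint brush lying on the table, 200 mm long; leave alone
- scissors: bystander: scissors lying on the table, 170 mm long, 10 mm high; leave alone
- glaze_bottle: bystander: bottle, 56 mm across, 130 mm high; origin at its underside centre; leave alone

How it is judged:
On the way, in this order (a step that is already met when the one before it is completed fails the run):
1. the follower is pulled back and held by its catch, let go by the gripper (value of joint follower between 0.223 and 0.2325 m and value of joint catch below 0.004 m and not (contact force between the fingers and anything else above 1 N)), for 0.2 s.
2. every stamp lies flat across the track between the stop and the latched follower (x of stamp1 in the frame of tray between -0.009 and 0.009 m and y of stamp1 in the frame of tray between -0.085 and 0.145 m and z of stamp1 in the frame of tray between 0.002 and 0.011 m and angle between each of stamp1, stamp2, stamp3, stamp4, stamp5's own z axis and vertical below 0.09 rad and x of stamp2 in the frame of tray between -0.009 and 0.009 m and y of stamp2 in the frame of tray between -0.085 and 0.145 m and z of stamp2 in the frame of tray between 0.002 and 0.011 m and x of stamp3 in the frame of tray between -0.009 and 0.009 m and y of stamp3 in the frame of tray between -0.085 and 0.145 m and z of stamp3 in the frame of tray between 0.002 and 0.011 m and x of stamp4 in the frame of tray between -0.009 and 0.009 m and y of stamp4 in the frame of tray between -0.085 and 0.145 m and z of stamp4 in the frame of tray between 0.002 and 0.011 m and x of stamp5 in the frame of tray between -0.009 and 0.009 m and y of stamp5 in the frame of tray between -0.085 and 0.145 m and z of stamp5 in the frame of tray between 0.002 and 0.011 m and value of joint follower above 0.223 m), for 0.2 s.
3. the catch is driven down with the mallet (contact force between mallet and catch_pin above 1 N and value of joint catch above 0.009 m).
4. the follower has sprung shut and presses the row of stamps against the stop (x of stamp1 in the frame of tray between -0.009 and 0.009 m and y of stamp1 in the frame of tray between -0.085 and 0.145 m and z of stamp1 in the frame of tray between 0.002 and 0.011 m and angle between each of stamp1, stamp2, stamp3, stamp4, stamp5's own z axis and vertical below 0.09 rad and x of stamp2 in the frame of tray between -0.009 and 0.009 m and y of stamp2 in the frame of tray between -0.085 and 0.145 m and z of stamp2 in the frame of tray between 0.002 and 0.011 m and x of stamp3 in the frame of tray between -0.009 and 0.009 m and y of stamp3 in the frame of tray between -0.085 and 0.145 m and z of stamp3 in the frame of tray between 0.002 and 0.011 m and x of stamp4 in the frame of tray between -0.009 and 0.009 m and y of stamp4 in the frame of tray between -0.085 and 0.145 m and z of stamp4 in the frame of tray between 0.002 and 0.011 m and x of stamp5 in the frame of tray between -0.009 and 0.009 m and y of stamp5 in the frame of tray between -0.085 and 0.145 m and z of stamp5 in the frame of tray between 0.002 and 0.011 m and (y of stamp1 in the frame of follower_face between 0.016 and 0.027 m or y of stamp2 in the frame of follower_face between 0.016 and 0.027 m or y of stamp3 in the frame of follower_face between 0.016 and 0.027 m or y of stamp4 in the frame of follower_face between 0.016 and 0.027 m or y of stamp5 in the frame of follower_face between 0.016 and 0.027 m) and y of any of stamp1, stamp2, stamp3, stamp4, stamp5 in the frame of tray above 0.127 m and value of joint follower below 0.212 m), for 0.2 s.
At the end, for the whole second after the job is handed in: every stamp flat in the track (9 mm of its middle line, on the floor, 5 degrees), the row closed up (5 mm) between the stop and the follower, which its catch has let go (below 0.212); the mallet level on its mat, the centre of its head over the mat; all at rest (all of step 4 and x of mallet in the frame of mat between -0.1 and 0.1 m and y of mallet in the frame of mat between -0.05 and 0.05 m and z of mallet in the frame of mat between 0.03 and 0.042 m and angle between mallet's own x axis and vertical between 1.35 and 1.79 rad and linear speed of each of stamp1, stamp2, stamp3, stamp4, stamp5, mallet below 0.02 m/s); the robot touches nothing.
It fails at once if the gripper or arm presses the catch down instead of the mallet (contact force between any of the fingers, the arm and catch_pin above 3 N).
It fails at once if a bystander is pushed more than 60 mm from its place (distance of any of tape_roll, paint_jar, paper_plate, bucket, brush, scissors, glaze_bottle from where it was at the start of the episode above 0.06 m).
Of stamp1, stamp2, stamp3, stamp4, stamp5 only 3 to 5 are there at a start; the rules pass over those that are not, and their reading is None.
At some moment in a run one of stamp1, stamp2, stamp3, stamp4, stamp5, mallet may be knocked a few centimetres aside while the robot is not near it.
Once in a run the grip may slacken for a moment while it holds something.
It also fails if it takes over 210 s, if anything falls off the work surface, if the arm or the gripper's body presses on something with over 40 N, if the wrist force passes 120 N, or if a joint passes its speed limit or range.

ROBOT

A 6-joint arm with a two-finger parallel gripper is mounted at the origin on the work surface. World frame = base frame: x ahead of the robot, y to its left, z up, the work surface at z = 0. Lengths are in m, angles in rad, forces in N, time in s.
With the tool pointing down it reaches from about 0.3 to 0.825 m from the base axis. Payload 5.4 kg.
Tool frame: the origin (TCP) lies at the very end of the fingers, on their centre line; the grasp point (between the pads) lies 19 mm behind it (grip_depth is the distance from the TCP to the grasp point, in m); z points along the fingers, y is the direction in which the jaws open and shut (so a half turn about z gives the same grasp; the last joint's range is limited). The gripper opens to 92 mm and grips with 3 to 60 N. Pads are 20 mm wide; open, the fingers measure 128 mm over their backs; the gripper's body (75 mm by 189 mm) begins 69 mm behind the grasp point.
Start: joints at [-1.329, 0.158, 1.597, -0, 1.386, -0.21], TCP at [0.251, -0.517, 0.215] pointing down, gripper open.
Joint ranges: [-2.91, 2.91], [-0.94, 2.29], [0.18, 2.7], [-1.29, 4.43], [0.17, 2.64], [-3, 3]. Speed limits (rad/s): [2.57, 2.57, 3.14, 3.14, 3.14, 3.14].

INTERFACE

Orientations are given as [roll, pitch, yaw] about the fixed x, y, z axes, in that order (R = Rz(yaw) Ry(pitch) Rx(roll)).
In Python, from workcell import observe, capture, camera_info, job_done, grip_depth gives the robot as it stands. The module is installed in compiled form; this text tells all that it offers.
- The arm moves only by the tool step_arm, never from a script. Its argument "rows" is a list of rows, each an object of numbers: "rx", "ry", "rz": the turn, a rotation vector about the tool's x, y, z in rad; "x", "y", "z": the shift along the tool's x, y, z in mm; "gripper": the finger opening in mm, from 0 to 91.9. A call has 1 to 12 rows; each row is the pose to reach, as a shift and turn from the pose commanded when the call began, along the tool's axes at that moment; what a row does not reach only later rows make up. A row lasts 1/8 s, in which the tool goes at most 62.5 mm and 10.7 degrees, less where a joint would pass 70% of its speed; a pose out of reach is approached as far as the arm can. A call with a gripper value outside its range is refused whole. The fingers move at their own pace and stop on an object; "grip_force" is the grip in N (left out, the last holds). Time passes only in rows, so rows that repeat a pose let the fingers close. It gives the time, the measured TCP pose, the force and the opening at its end, in the units of the state.
- observe(): the state, without advancing time (a new reading comes with each control period).
- capture(name): name is "scene" or "side" or "wrist"; returns the picture (384x512x3 uint8, red, green, blue); there is no depth.
- camera_info(name): a dict with "mtx" (3x3 intrinsics, pixels), "position" and "rotation" of the camera in the world. Camera axes: x right, y down, z forward; pixel columns grow to the right and rows downward; lengths in m; the calibration is good to about 2 mm. A picture is of the moment at which its call begins: read the wrist's pose just before it. camera_info takes no time and is no camera call; for the wrist camera it gives the pose at the moment of the call.
- job_done(): hands the job in, once; it reports no verdict.
The state is a dict: "clock": time; "qpos": joint angles; "joint_vel": joint speeds; "joint_torque": joint torques, N m; "eef_pos": TCP position; "eef_rot": TCP orientation; "ft_force": force on the tool from outside, world axes, zero at the start; "wrist_torque": the same for the moment, N m; "grip_width": opening from 0.0 (shut) to 1.0 (fully open).
Only numpy, scipy, OpenCV 4.12 (cv2) and the standard library are available. Lean on these libraries where they do the work, as an engineer would, in place of code of your own. Each camera call takes 0.05 s, during which the arm holds its last target.

## Working session

There is one attempt and no reset: what is moved stays moved. The work goes in short steps, Python scripts to look and compute and a tool call to move; the robot and the scene stay as the last step left them, time stands still between calls to the robot, and variables do not carry over. Pictures are saved under pics/ and viewed, and the job is handed in when it is done.

Besides the shell and the picture viewer there is one more tool, called after ">>>" as name([rows], argument=value, ...), one row to a line, values as JSON. step_arm: Moves the arm, as the interface text tells. Its arguments: {"type":"object","properties":{"rows":{"type":"array"},"grip_force":{"type":"number"}},"required":["rows"]}

```bash
mkdir -p pics; cat > h.py <<'E'
import numpy as np, cv2
from workcell import *
from scipy.spatial.transform import Rotation as R
def snap(cam,name):
    im=capture(cam); cv2.imwrite('pics/'+name,cv2.cvtColor(im,cv2.COLOR_RGB2BGR)); return im
def ray(cam,u,v,info=None):
    i=info or camera_info(cam); K=np.array(i['mtx']); Rm=np.array(i['rotation'])
    d=Rm@np.linalg.solve(K,[u,v,1.]); return np.array(i['position']),d/np.linalg.norm(d)
def onz(cam,u,v,z,info=None):
    p,d=ray(cam,u,v,info); return p+d*(z-p[2])/d[2]
def tri(rays):
    A=np.zeros((3,3));b=np.zeros(3)
    for p,d in rays:
        M=np.eye(3)-np.outer(d,d);A+=M;b+=M@p
    x=np.linalg.solve(A,b); return x,[np.linalg.norm((np.eye(3)-np.outer(d,d))@(x-p)) for p,d in rays]
def proj(cam,X,info=None):
    i=info or camera_info(cam); c=np.array(i['rotation']).T@(np.array(X)-np.array(i['position'])); q=np.array(i['mtx'])@c; return q[:2]/q[2]
E
python3 - <<'E'
from h import *
for c in ['scene','side','wrist']:
    snap(c,c+'0.png'); i=camera_info(c); print(c,np.round(i['mtx'],1).tolist(),np.round(i['position'],3),np.round(i['rotation'],3).tolist())
o=observe(); print(o, grip_depth if not callable(grip_depth) else grip_depth())
E
```

```text
scene [[401.5, 0.0, 259.0], [0.0, 401.5, 197.5], [0.0, 0.0, 1.0]] [1.077 0.891 1.069] [-2.341, -0.004, 2.641]
side [[374.0, 0.0, 255.2], [0.0, 374.0, 195.1], [0.0, 0.0, 1.0]] [0.407 0.782 0.866] [-2.345, -0.007, -2.955]
wrist [[309.1, 0.0, 251.6], [0.0, 309.1, 186.2], [0.0, 0.0, 1.0]] [ 0.315 -0.485  0.384] [2.882, 0.003, -1.12]
{'clock': 0.15, 'qpos': array([-1.32912158e+00,  1.58928089e-01,  1.59793039e+00, -6.16976732e-06,
        1.38616396e+00, -2.10122544e-01]), 'joint_vel': array([-0.00188166, -0.00178528, -0.00344375, -0.00035574, -0.00087708,
        0.00097681]), 'joint_torque': array([ 7.66396370e-04, -3.85918593e+01, -3.22432852e+01,  7.01663573e-02,
        3.51677521e-02, -9.78835624e-05]), 'eef_pos': array([ 0.25088742, -0.51685417,  0.21383801]), 'eef_rot': array([-3.14019305e+00, -2.92294067e-04,  4.51798225e-01]), 'ft_force': array([ 0.40592276, -0.37677801,  0.04070353]), 'wrist_torque': array([-0.0185674 ,  0.02143958, -0.0152661 ]), 'grip_width': 1.002390531625527} 0.0187
```

```bash
sed -i "s/Rm=np.array(i\['rotation'\])/Rm=R.from_euler('xyz',i['rotation']).as_matrix()/; s/np.array(i\['rotation'\]).T@/R.from_euler('xyz',i['rotation']).as_matrix().T@/" h.py; python3 -c "
from h import *
print(onz('scene',259,197,0),onz('side',255,195,0),onz('wrist',251,186,0))"
```

```text
[ 0.54338378 -0.07552682  0.        ] [ 5.64983646e-01 -8.98722378e-02  1.11022302e-16] [ 0.22338814 -0.52765687  0.        ]
```

View pics/scene0.png

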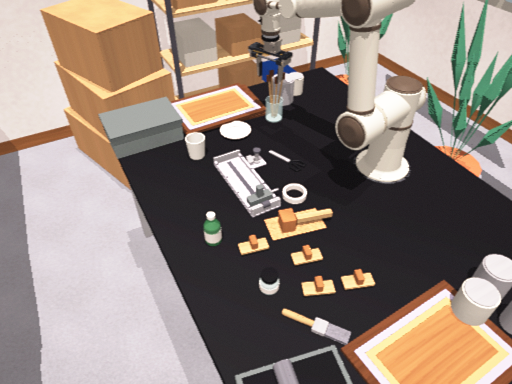

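View pics/side0.png

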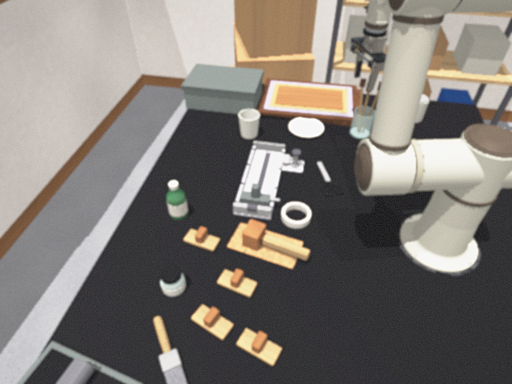

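View pics/wrist0.png

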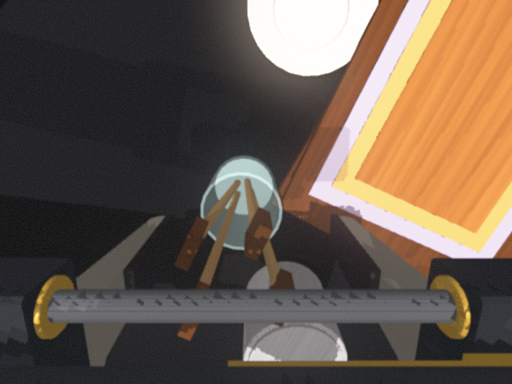

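```bash
python3 - <<'E'
import cv2
a=cv2.imread('pics/scene0.png');cv2.imwrite('pics/s_tray.png',cv2.resize(a[140:240,200:345],None,fx=5.5,fy=5.5,interpolation=cv2.INTER_CUBIC))
cv2.imwrite('pics/s_st.png',cv2.resize(a[200:310,225:385],None,fx=5,fy=5,interpolation=cv2.INTER_CUBIC))
b=cv2.imread('pics/side0.png');cv2.imwrite('pics/d_tray.png',cv2.resize(b[135:275,225:335],None,fx=4.2,fy=4.2,interpolation=cv2.INTER_CUBIC))
cv2.imwrite('pics/d_st.png',cv2.resize(b[220:370,170:320],None,fx=4,fy=4,interpolation=cv2.INTER_CUBIC))
E
```

```text
(no output)
```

View pics/s_tray.png

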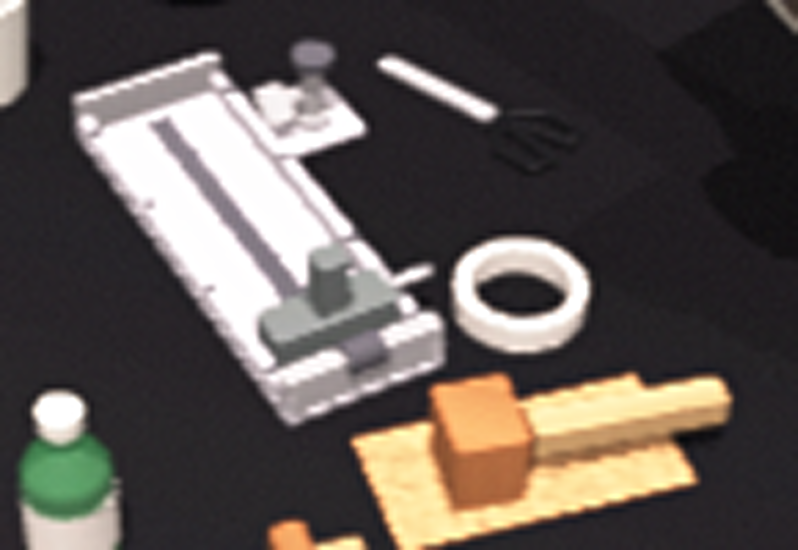

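View pics/s_st.png

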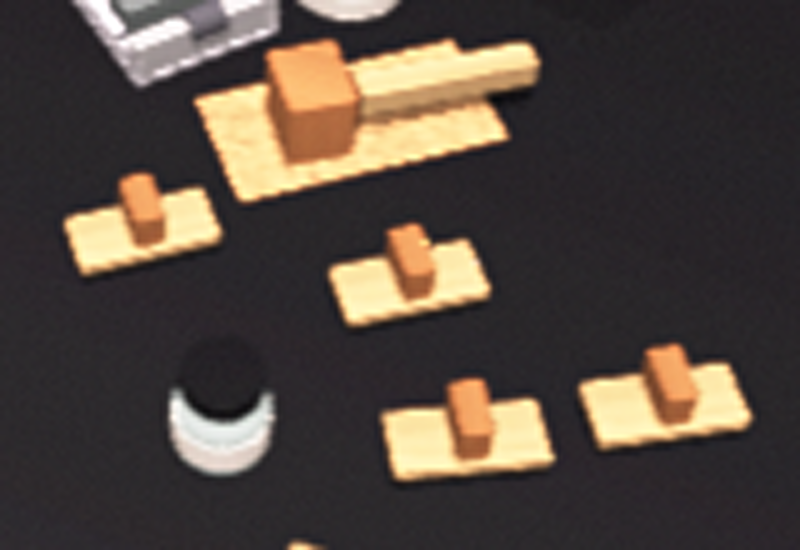

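View pics/d_tray.png

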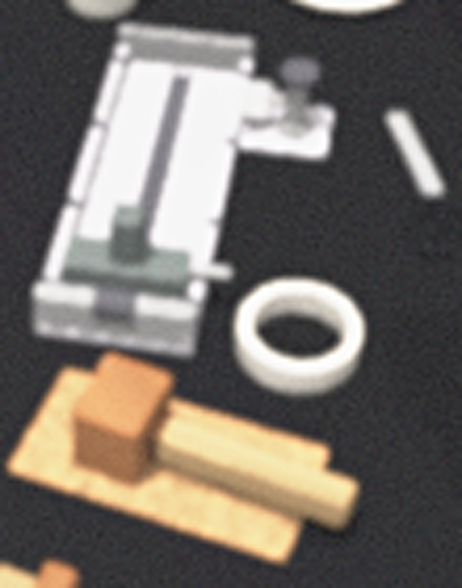

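View pics/d_st.png

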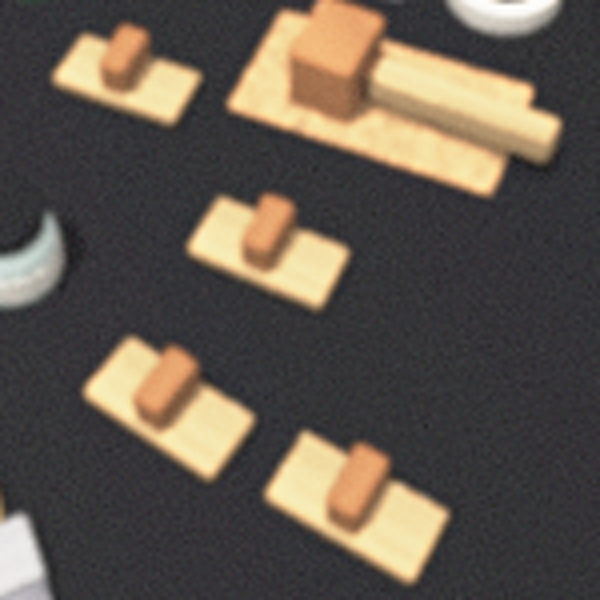

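```bash
python3 - <<'E'
from h import *
I={c:camera_info(c) for c in('scene','side')}
def f(c,k):
    ox,oy,s={'st':(200,140,5.5),'ss':(225,200,5),'dt':(225,135,4.2),'ds':(170,220,4)}[k]
    return (c[0]+.5)/s-.5+ox,(c[1]+.5)/s-.5+oy
P={'handle':((328,252),'st',(130,210),'dt'),'catch':((314,47),'st',(300,66),'dt'),
'farL':((77,100),'st',(122,28),'dt'),'farR':((215,57),'st',(253,40),'dt'),
'ribA':((137,181),'ss',(130,33),'ds'),'ribB':((407,233),'ss',(275,203),'ds'),'ribC':((467,387),'ss',(177,357),'ds'),'ribD':((666,354),'ss',(368,454),'ds'),
'matL':((352,440),'st',(62,372),'dt'),'matN':((402,548),'st',(10,466),'dt'),
'A1':((67,235),'ss',(55,75),'ds'),'A2':((205,188),'ss',(203,80),'ds'),
'B1':((332,270),'ss',(188,245),'ds'),'B2':((468,240),'ss',(348,250),'ds'),
'C1':((384,415),'ss',(84,387),'ds'),'C2':((545,402),'ss',(254,415),'ds'),
'D1':((582,387),'ss',(265,492),'ds'),'D2':((728,364),'ss',(448,512),'ds'),
'mal_end':((535,50),'ss',(558,130),'ds'),
'nearL':((277,388),'st',(35,288),'dt')}
for n,(a,ka,b,kb) in P.items():
    x,e=tri([ray('scene',*f(a,ka),I['scene']),ray('side',*f(b,kb),I['side'])]); print(n,np.round(x*1000),np.round(np.array(e)*1000,1))
E
```

```text
handle [556. -51.  85.] [0.6 0.6]
catch [ 453. -261.   75.] [1.4 1.4]
farL [ 616. -331.   39.] [0.6 0.6]
farR [ 500. -334.   38.] [1.7 1.7]
ribA [679. 123.  52.] [0.4 0.4]
ribB [546. 245.  53.] [0.1 0.1]
ribC [580. 361.  52.] [0.1 0.1]
ribD [458. 399.  52.] [0.5 0.5]
matL [588.  42.   5.] [2.3 2.3]
matN [605. 135.   5.] [0.8 0.8]
A1 [732. 134.  23.] [11.5 11.5]
A2 [627. 125.  15.] [1.7 1.7]
B1 [599. 255.  34.] [16.5 16.5]
B2 [497. 249.  20.] [0.5 0.5]
C1 [633. 368.  44.] [16.2 16.2]
C2 [530. 378.  26.] [2. 2.]
D1 [514. 407.  40.] [16.9 16.9]
D2 [409. 409.  20.] [0. 0.]
mal_end [371. 146.  46.] [0.4 0.4]
nearL [620.  -5.  32.] [2.2 2.2]
```

```bash
cat >> h.py <<'E'
def go(x,y,z,yaw):
    """tool-frame delta (mm, rad) from measured pose to target with tool down, yaw deg"""
    o=observe(); p=np.array(o['eef_pos']); Rc=R.from_euler('xyz',o['eef_rot']); Rt=R.from_euler('xyz',[np.pi,0,np.radians(yaw)])
    d=Rc.inv().apply(np.array([x,y,z])-p)*1000; r=(Rc.inv()*Rt).as_rotvec()
    print('d mm',np.round(d,1),'rot',np.round(r,3))
E
python3 -c "
from h import *
go(.5,-.15,.30,0)"
```

```text
d mm [ 384.3 -221.4  -85.7] rot [-0.001  0.     0.452]
```

>>> step_arm([
  {"z": -50},
  {"x": 50,"y": -28,"z": -86,"rz": 0.1},
  {"x": 100,"y": -57,"z": -86,"rz": 0.2},
  {"x": 150,"y": -86,"z": -86,"rz": 0.3},
  {"x": 200,"y": -115,"z": -86,"rz": 0.4},
  {"x": 250,"y": -144,"z": -86,"rz": 0.452},
  {"x": 300,"y": -173,"z": -86,"rz": 0.452},
  {"x": 350,"y": -202,"z": -86,"rz": 0.452},
  {"x": 384.3,"y": -221.4,"z": -85.7,"rz": 0.452,"rx": -0.001},
  {"x": 384.3,"y": -221.4,"z": -85.7,"rz": 0.452,"rx": -0.001},
  {"x": 384.3,"y": -221.4,"z": -85.7,"rz": 0.452,"rx": -0.001},
])

```text
invalid input at $.rows[0]: expected keys rx, ry, rz, x, y, z, gripper
```

```bash
python3 - <<'E'
from h import *
o=observe();print(o['clock'],o['eef_pos'],o['eef_rot'],o['qpos'])
im=snap('wrist','w1.png')
cv2.imwrite('pics/w1b.png',cv2.resize(cv2.imread('pics/w1.png'),(800,600),interpolation=cv2.INTER_CUBIC))
E
```

```text
0.15 [ 0.25088742 -0.51685417  0.21383801] [-3.14019305e+00 -2.92294067e-04  4.51798225e-01] [-1.32912158e+00  1.58928089e-01  1.59793039e+00 -6.16976732e-06
  1.38616396e+00 -2.10122544e-01]
```

View pics/w1b.png

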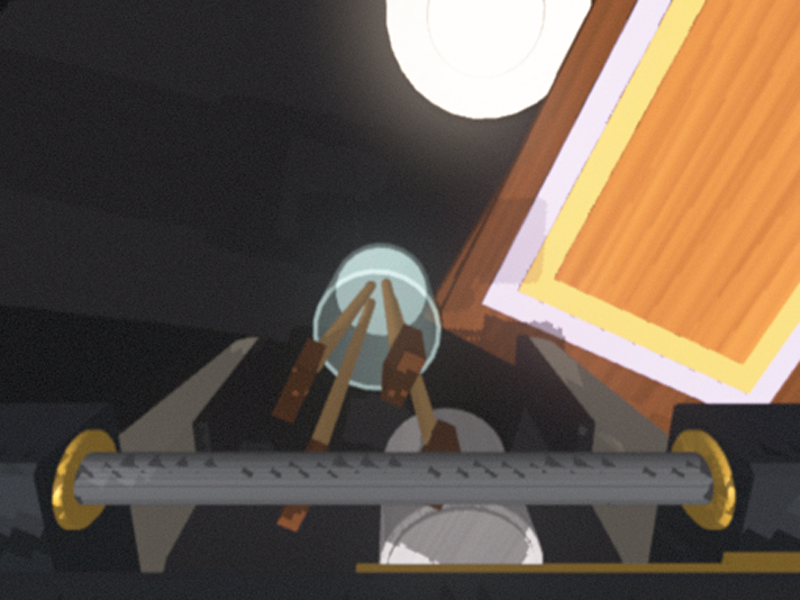

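All keys are needed in each row. The picture is still the start view.

>>> step_arm([
  {"rx": 0,"ry": 0,"rz": 0,"x": 0,"y": 0,"z": -50,"gripper": 91},
  {"rx": 0,"ry": 0,"rz": 0.1,"x": 50,"y": -28,"z": -86,"gripper": 91},
  {"rx": 0,"ry": 0,"rz": 0.2,"x": 100,"y": -57,"z": -86,"gripper": 91},
  {"rx": 0,"ry": 0,"rz": 0.3,"x": 150,"y": -86,"z": -86,"gripper": 91},
  {"rx": 0,"ry": 0,"rz": 0.4,"x": 200,"y": -115,"z": -86,"gripper": 91},
  {"rx": 0,"ry": 0,"rz": 0.452,"x": 250,"y": -144,"z": -86,"gripper": 91},
  {"rx": 0,"ry": 0,"rz": 0.452,"x": 300,"y": -173,"z": -86,"gripper": 91},
  {"rx": 0,"ry": 0,"rz": 0.452,"x": 350,"y": -202,"z": -86,"gripper": 91},
  {"rx": 0,"ry": 0,"rz": 0.452,"x": 384,"y": -221,"z": -86,"gripper": 91},
  {"rx": 0,"ry": 0,"rz": 0.452,"x": 384,"y": -221,"z": -86,"gripper": 91},
  {"rx": 0,"ry": 0,"rz": 0.452,"x": 384,"y": -221,"z": -86,"gripper": 91},
])

```text
clock: 1.58
eef_pos: [0.4996, -0.1513, 0.3004]
eef_rot: [3.141, 0.001, -0.0]
ft_force: [-0.4, 0.1, -1.3]
grip_width: 0.994
```

```bash
python3 - <<'E'
from h import *
import json
o=observe();print(o['clock'],o['eef_pos'],o['eef_rot'],o['qpos'])
i=camera_info('wrist'); json.dump({k:np.array(v).tolist() for k,v in i.items()},open('w1.json','w'))
im=snap('wrist','w1.png')
cv2.imwrite('pics/w1c.png',cv2.resize(cv2.imread('pics/w1.png'),(800,600),interpolation=cv2.INTER_CUBIC))
E
```

```text
1.575 [ 0.49960585 -0.15134093  0.30038969] [ 3.14128799e+00  6.36615151e-04 -3.31832946e-04] [-5.25516128e-01 -2.45038592e-02  1.62114116e+00 -5.82977405e-04
  1.54535342e+00  1.04562688e+00]
```

View pics/w1c.png

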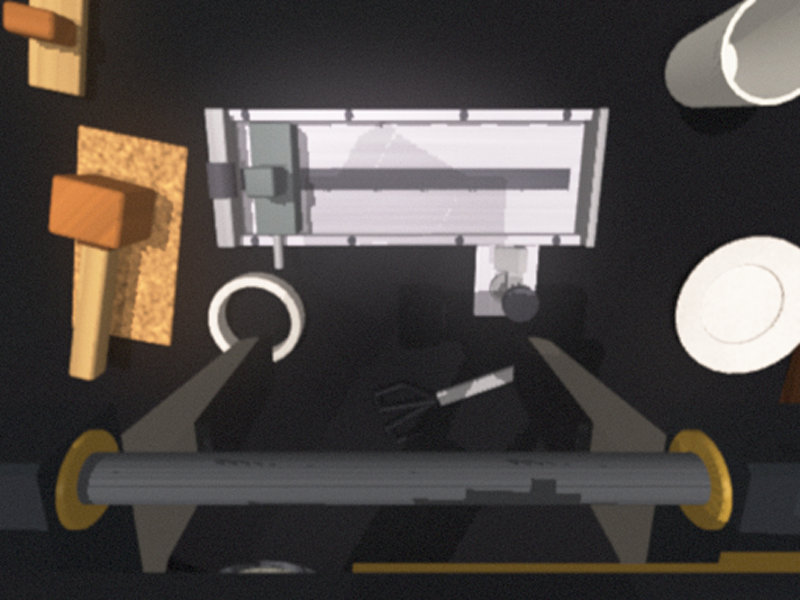

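>>> step_arm([
  {"rx": 0,"ry": 0,"rz": 0,"x": 30,"y": -60,"z": 0,"gripper": 91},
  {"rx": 0,"ry": 0,"rz": 0,"x": 30,"y": -120,"z": 0,"gripper": 91},
  {"rx": 0,"ry": 0,"rz": 0,"x": 30,"y": -160,"z": 0,"gripper": 91},
  {"rx": 0,"ry": 0,"rz": 0,"x": 30,"y": -160,"z": 0,"gripper": 91},
  {"rx": 0,"ry": 0,"rz": 0,"x": 30,"y": -160,"z": 0,"gripper": 91},
])

```text
clock: 2.25
eef_pos: [0.53, 0.0076, 0.3006]
eef_rot: [3.141, -0.0, -0.002]
ft_force: [0.4, -0.9, -0.2]
grip_width: 0.988
```

```bash
python3 - <<'E'
from h import *
import json
o=observe();print(o['clock'],o['eef_pos'],o['eef_rot'])
i=camera_info('wrist'); json.dump({k:np.array(v).tolist() for k,v in i.items()},open('w2.json','w'))
im=snap('wrist','w2.png')
for n in('w1','w2'):
  a=cv2.imread(f'pics/{n}.png')
  c=a[50:220,120:400] if n=='w1' else a[50:220,232:512]
  cv2.imwrite(f'pics/{n}t.png',cv2.resize(c,(784,476),interpolation=cv2.INTER_CUBIC))
cv2.imwrite('pics/w2c.png',cv2.resize(cv2.imread('pics/w2.png'),(800,600),interpolation=cv2.INTER_CUBIC))
E
```

```text
2.25 [0.52996075 0.00764843 0.30062469] [ 3.14089323e+00 -2.96974547e-05 -1.82811475e-03]
```

View pics/w1t.png

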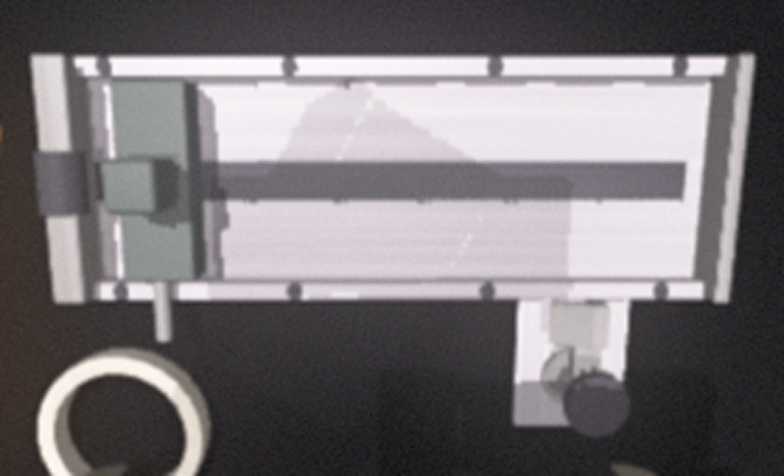

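View pics/w2c.png

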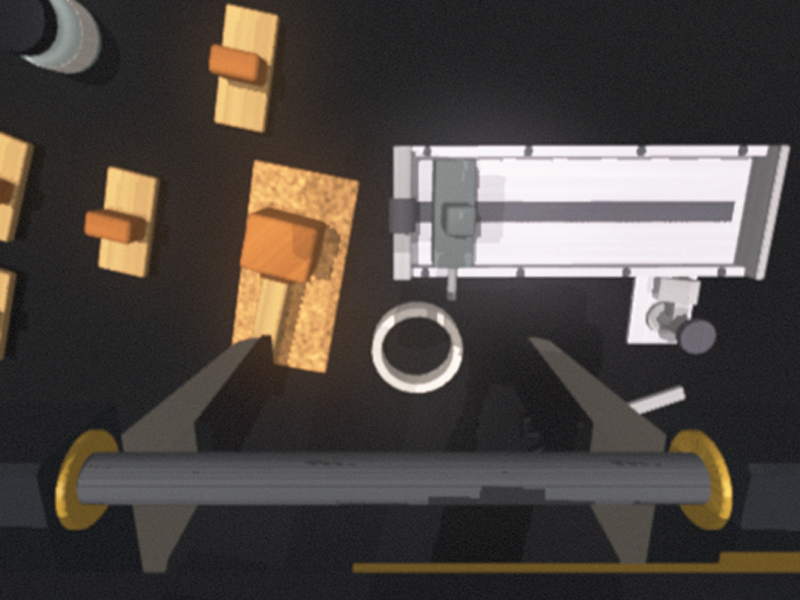

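View pics/w2t.png

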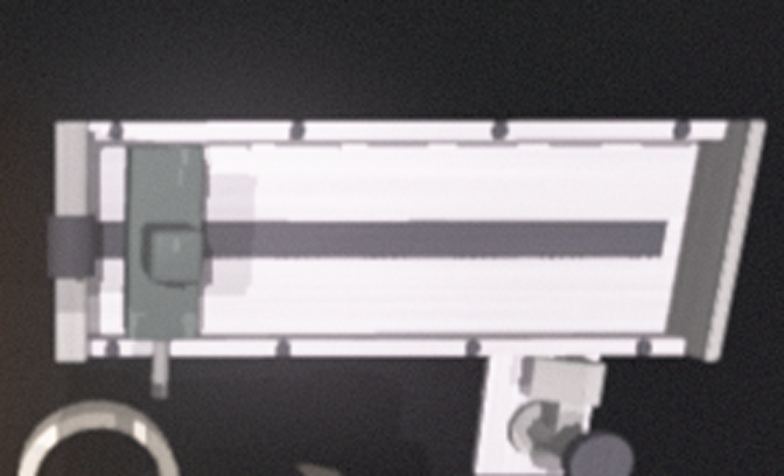

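```bash
python3 - <<'E'
from h import *
import json
W=[json.load(open('w1.json')),json.load(open('w2.json'))]
def f(k,c):
    s=2.8; return (c[0]+.5)/s-.5+(120,232)[k],(c[1]+.5)/s-.5+50
P={'t1':((104,66),(115,131)),'t2':((289,66),(297,131)),'t3':((495,66),(499,131)),'t4':((680,66),(681,131)),
'b1':((120,291),(111,348)),'b2':((294,291),(283,348)),'b3':((487,291),(473,348)),'b4':((661,291),(643,348)),'handle':((130,186),(175,252)),'catch':((597,404),(603,454))}
for n,ab in P.items():
    r=[ray('wrist',*f(k,ab[k]),W[k]) for k in (0,1)]
    x,e=tri(r); h={'h':.085,'c':.068}.get(n[0],.024)
    print(n,np.round(x*1000,1),round(e[0]*1000,1),[np.round((p+d*(h-p[2])/d[2])*1000,1)[:2] for p,d in r])
E
```

```text
t1 [611.7 -21.   22.8] 0.0 [array([611.6, -21.4]), array([611.6, -21. ])]
t2 [ 611.5 -111.3   23.4] 0.1 [array([ 611.5, -111.3]), array([ 611.4, -111.1])]
t3 [ 611.4 -211.5   23.3] 0.2 [array([ 611.5, -211.5]), array([ 611.2, -211.1])]
t4 [ 611.2 -301.3   24. ] 0.2 [array([ 611.4, -301.4]), array([ 611. , -301.3])]
b1 [501.3 -20.6  23. ] 0.0 [array([501.5, -20.9]), array([501.6, -20.5])]
b2 [ 501.5 -111.2   24.4] 0.0 [array([ 501.5, -111.2]), array([ 501.4, -111.4])]
b3 [ 501.4 -211.2   25. ] 0.1 [array([ 501.4, -211.3]), array([ 501.1, -211.7])]
b4 [ 501.  -301.7   23.6] 0.2 [array([ 501.3, -301.6]), array([ 500.9, -301.4])]
handle [557.4 -45.   79.2] 0.7 [array([557. , -46.4]), array([558.7, -44.3])]
catch [ 455.1 -260.8   67.4] 2.1 [array([ 453.2, -260.5]), array([ 457.5, -260.4])]
```

```bash
python3 -c "
from h import *
go(.5564,-.0452,.12,0)
go(.5564,-.0452,.052,0)"
```

```text
d mm [ 26.6  52.5 180.6] rot [ 0.001  0.    -0.002]
d mm [ 26.6  52.4 248.6] rot [ 0.001  0.    -0.002]
```

>>> step_arm([
  {"rx": 0.001,"ry": 0,"rz": -0.002,"x": 26.6,"y": 52.5,"z": 50,"gripper": 60},
  {"rx": 0.001,"ry": 0,"rz": -0.002,"x": 26.6,"y": 52.5,"z": 110,"gripper": 60},
  {"rx": 0.001,"ry": 0,"rz": -0.002,"x": 26.6,"y": 52.5,"z": 170,"gripper": 60},
  {"rx": 0.001,"ry": 0,"rz": -0.002,"x": 26.6,"y": 52.5,"z": 210,"gripper": 60},
  {"rx": 0.001,"ry": 0,"rz": -0.002,"x": 26.6,"y": 52.5,"z": 210,"gripper": 60},
])

```text
clock: 2.92
eef_pos: [0.5531, -0.044, 0.0867]
eef_rot: [-3.138, 0.009, -0.001]
ft_force: [0.3, 0.1, 0.8]
grip_width: 0.656
```

```bash
python3 - <<'E'
from h import *
snap('wrist','w3.png')
go(.5564,-.0452,.052,0)
E
```

```text
d mm [ 0.8  0.8 38. ] rot [-0.002  0.003 -0.   ]
```

View pics/w3.png

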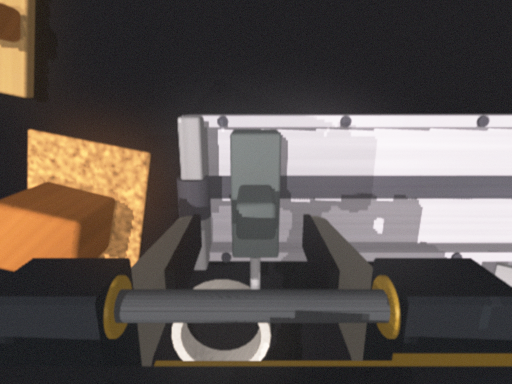

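>>> step_arm([
  {"rx": 0,"ry": 0,"rz": 0,"x": 0.6,"y": 0.8,"z": 20,"gripper": 60},
  {"rx": 0,"ry": 0,"rz": 0,"x": 0.6,"y": 0.8,"z": 38,"gripper": 60},
  {"rx": 0,"ry": 0,"rz": 0,"x": 0.6,"y": 0.8,"z": 38,"gripper": 60},
  {"rx": 0,"ry": 0,"rz": 0,"x": 0.6,"y": 0.8,"z": 38,"gripper": 15},
  {"rx": 0,"ry": 0,"rz": 0,"x": 0.6,"y": 0.8,"z": 38,"gripper": 15},
  {"rx": 0,"ry": 0,"rz": 0,"x": 0.6,"y": 0.8,"z": 38,"gripper": 15},
  {"rx": 0,"ry": 0,"rz": 0,"x": 0.6,"y": 0.8,"z": 38,"gripper": 15},
  {"rx": 0,"ry": 0,"rz": 0,"x": 0.6,"y": 0.8,"z": 38,"gripper": 15},
], grip_force=40)

```text
clock: 3.98
eef_pos: [0.5575, -0.0463, 0.053]
eef_rot: [3.139, -0.001, 0.002]
ft_force: [-0.4, -7.2, -0.7]
grip_width: 0.258
```

>>> step_arm([
  {"rx": 0,"ry": 0,"rz": 0,"x": 0,"y": 25,"z": 0,"gripper": 15},
  {"rx": 0,"ry": 0,"rz": 0,"x": 0,"y": 50,"z": 0,"gripper": 15},
  {"rx": 0,"ry": 0,"rz": 0,"x": 0,"y": 75,"z": 0,"gripper": 15},
  {"rx": 0,"ry": 0,"rz": 0,"x": 0,"y": 100,"z": 0,"gripper": 15},
  {"rx": 0,"ry": 0,"rz": 0,"x": 0,"y": 125,"z": 0,"gripper": 15},
  {"rx": 0,"ry": 0,"rz": 0,"x": 0,"y": 150,"z": 0,"gripper": 15},
  {"rx": 0,"ry": 0,"rz": 0,"x": 0,"y": 175,"z": 0,"gripper": 15},
  {"rx": 0,"ry": 0,"rz": 0,"x": 0,"y": 200,"z": 0,"gripper": 15},
  {"rx": 0,"ry": 0,"rz": 0,"x": 0,"y": 220,"z": 0,"gripper": 15},
  {"rx": 0,"ry": 0,"rz": 0,"x": 0,"y": 235,"z": 0,"gripper": 15},
  {"rx": 0,"ry": 0,"rz": 0,"x": 0,"y": 242,"z": 0,"gripper": 15},
  {"rx": 0,"ry": 0,"rz": 0,"x": 0,"y": 242,"z": 0,"gripper": 15},
])

```text
clock: 5.48
eef_pos: [0.5576, -0.2843, 0.0528]
eef_rot: [-3.137, 0.001, 0.002]
ft_force: [-2.5, 8.7, 6.5]
grip_width: 0.257
```

>>> step_arm([
  {"rx": 0,"ry": 0,"rz": 0,"x": 0,"y": 2,"z": 0,"gripper": 15},
  {"rx": 0,"ry": 0,"rz": 0,"x": 0,"y": 2,"z": 0,"gripper": 15},
  {"rx": 0,"ry": 0,"rz": 0,"x": 0,"y": -4,"z": 0,"gripper": 15},
  {"rx": 0,"ry": 0,"rz": 0,"x": 0,"y": -10,"z": 0,"gripper": 15},
  {"rx": 0,"ry": 0,"rz": 0,"x": 0,"y": -12,"z": 0,"gripper": 15},
  {"rx": 0,"ry": 0,"rz": 0,"x": 0,"y": -12,"z": 0,"gripper": 15},
])

```text
clock: 6.22
eef_pos: [0.5576, -0.2758, 0.0528]
eef_rot: [3.14, -0.001, 0.001]
ft_force: [-0.3, -5.8, 0.1]
grip_width: 0.26
```

>>> step_arm([
  {"rx": 0,"ry": 0,"rz": 0,"x": 0,"y": 0,"z": 0,"gripper": 60},
  {"rx": 0,"ry": 0,"rz": 0,"x": 0,"y": 2,"z": 0,"gripper": 60},
  {"rx": 0,"ry": 0,"rz": 0,"x": 0,"y": 2,"z": 0,"gripper": 60},
  {"rx": 0,"ry": 0,"rz": 0,"x": 0,"y": 2,"z": -20,"gripper": 60},
  {"rx": 0,"ry": 0,"rz": 0,"x": 0,"y": 2,"z": -60,"gripper": 60},
  {"rx": 0,"ry": 0,"rz": 0,"x": 0,"y": 2,"z": -120,"gripper": 60},
  {"rx": 0,"ry": 0,"rz": 0,"x": 0,"y": 2,"z": -180,"gripper": 60},
])

```text
clock: 7.1
eef_pos: [0.5576, -0.2761, 0.2358]
eef_rot: [-3.141, -0.001, 0.002]
ft_force: [0.6, -0.1, 0.2]
grip_width: 0.653
```

```bash
python3 - <<'E'
from h import *
snap('wrist','w4.png');a=snap('scene','s4.png');b=snap('side','d4.png')
cv2.imwrite('pics/m4.png',np.hstack([cv2.resize(cv2.imread('pics/s4.png')[130:310,190:390],(400,360)),cv2.resize(cv2.imread('pics/d4.png')[130:380,150:340],(274,360))]))
go(.57,.20,.30,90)
E
```

```text
d mm [  11.6 -477.5  -63.5] rot [ 0.012 -0.002 -1.569]
```

View pics/m4.png

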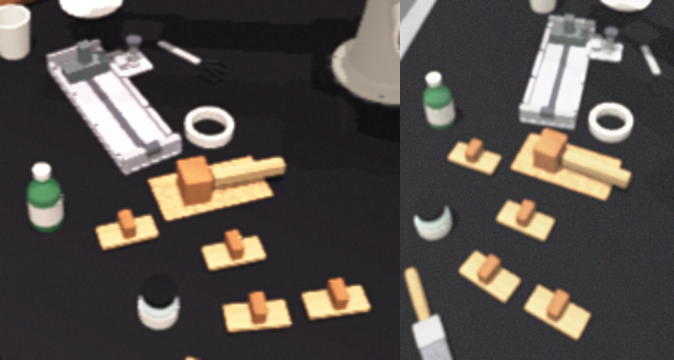

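View pics/w4.png

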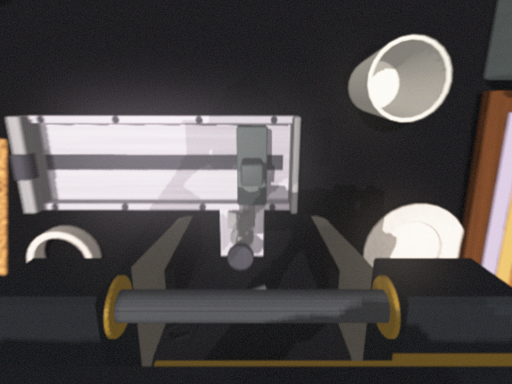

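>>> step_arm([
  {"rx": 0,"ry": 0,"rz": -0.18,"x": 2,"y": -55,"z": -30,"gripper": 60},
  {"rx": 0,"ry": 0,"rz": -0.36,"x": 4,"y": -110,"z": -64,"gripper": 60},
  {"rx": 0,"ry": 0,"rz": -0.54,"x": 6,"y": -165,"z": -64,"gripper": 60},
  {"rx": 0,"ry": 0,"rz": -0.72,"x": 8,"y": -220,"z": -64,"gripper": 60},
  {"rx": 0,"ry": 0,"rz": -0.9,"x": 10,"y": -275,"z": -64,"gripper": 60},
  {"rx": 0,"ry": 0,"rz": -1.08,"x": 11,"y": -330,"z": -64,"gripper": 60},
  {"rx": 0,"ry": 0,"rz": -1.26,"x": 12,"y": -385,"z": -64,"gripper": 60},
  {"rx": 0,"ry": 0,"rz": -1.44,"x": 12,"y": -440,"z": -64,"gripper": 60},
  {"rx": 0,"ry": 0,"rz": -1.569,"x": 12,"y": -477,"z": -64,"gripper": 60},
  {"rx": 0,"ry": 0,"rz": -1.569,"x": 12,"y": -477,"z": -64,"gripper": 60},
  {"rx": 0,"ry": 0,"rz": -1.569,"x": 12,"y": -477,"z": -64,"gripper": 60},
])

```text
clock: 8.62
eef_pos: [0.5685, 0.2, 0.2963]
eef_rot: [-3.141, -0.0, 1.569]
ft_force: [1.0, 0.2, -0.6]
grip_width: 0.653
```

```bash
cat >> h.py <<'E'
import json
def wshot(n):
    o=observe(); i=camera_info('wrist'); json.dump({k:np.array(v).tolist() for k,v in i.items()},open(n+'.json','w'))
    im=snap('wrist',n+'.png'); cv2.imwrite(f'pics/{n}c.png',cv2.resize(cv2.imread(f'pics/{n}.png'),(800,600),interpolation=cv2.INTER_CUBIC))
    print(o['clock'],o['eef_pos'],o['eef_rot'])
def wz(n,u,v,z):  # u,v in the 800x600 picture
    i=json.load(open(n+'.json')); return onz('wrist',(u+.5)*.64-.5,(v+.5)*.64-.5,z,i)
def wray(n,u,v):
    i=json.load(open(n+'.json')); return ray('wrist',(u+.5)*.64-.5,(v+.5)*.64-.5,i)
E
python3 -c "
from h import *
wshot('w5')"
```

```text
8.625 [0.56849622 0.19998676 0.29632672] [-3.14051489e+00 -2.99512352e-04  1.56936332e+00]
```

View pics/w5c.png

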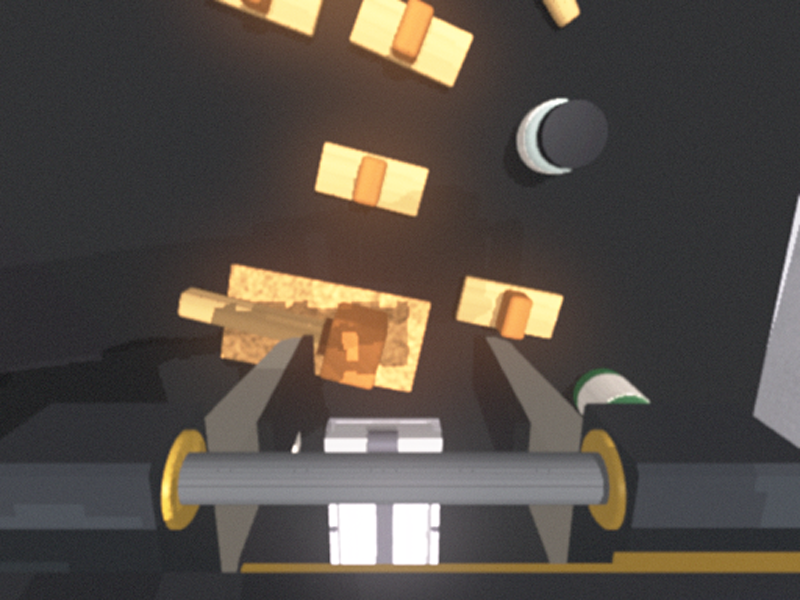

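```bash
python3 - <<'E'
from h import *
def st(n,cs,z=.018):
    P=np.array([wz(n,*c,z)[:2] for c in cs])*1000
    e=[P[1]-P[0],P[2]-P[3]]; print(np.round(P.mean(0),1),[round(np.degrees(np.arctan2(v[1],v[0])),1) for v in e],[round(np.linalg.norm(v),1) for v in e],np.round([np.linalg.norm(P[3]-P[0]),np.linalg.norm(P[2]-P[1])],1))
st('w5',[(324,142),(428,168),(416,215),(316,190)])
st('w5',[(470,276),(563,296),(553,339),(458,319)])
print('rib tops', wz('w5',371,172,.05)*1000, wz('w5',516,305,.05)*1000)
E
```

```text
[547.7 259.2] [np.float64(-13.7), np.float64(-14.0)] [np.float64(95.3), np.float64(94.0)] [42.7 43.2]
[681.5 137.6] [np.float64(-12.4), np.float64(-12.5)] [np.float64(92.3), np.float64(96.5)] [44.1 44.3]
rib tops [549.02632524 266.00710884  50.        ] [677.56195819 149.87852685  50.        ]
```

```bash
python3 - <<'E'
from h import *
E={'w1':([0.49960585,-0.15134093,0.30038969],[3.14128799,6.36615151e-04,-3.31832946e-04]),'w2':([0.52996075,0.00764843,0.30062469],[3.14089323,-2.96974547e-05,-1.82811475e-03]),'w5':([0.56849622,0.19998676,0.29632672],[-3.14051489,-2.99512352e-04,1.56936332])}
for n,(p,e) in E.items():
    i=json.load(open(n+'.json')); Rt=R.from_euler('xyz',e)
    print(n,np.round(Rt.inv().apply(np.array(i['position'])-p),4),np.round((Rt.inv()*R.from_euler('xyz',i['rotation'])).as_euler('xyz'),4))
print(proj('wrist',[.5564,-.0072,.04],json.load(open('w5.json')))/.64)
wshot('w5b')
E
```

```text
w1 [ 0.0717 -0.0006 -0.1698] [-2.6030e-01 -1.1000e-03  1.5713e+00]
w2 [ 0.0717 -0.0007 -0.1698] [-2.6030e-01 -1.1000e-03  1.5713e+00]
w5 [ 0.0727 -0.0003 -0.1698] [-2.5850e-01 -7.0000e-04  1.5713e+00]
[382.3002235 452.6478605]
8.675 [0.56867991 0.19955885 0.29653298] [-3.14086896e+00 -4.06663465e-04  1.56870330e+00]
```

```bash
python3 - <<'E'
import cv2
a=cv2.imread('pics/w5b.png'); cv2.imwrite('pics/w5z.png',cv2.resize(a[80:260,190:370],(720,720),interpolation=cv2.INTER_CUBIC)[:600])
E
```

```text
(no output)
```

View pics/w5z.png

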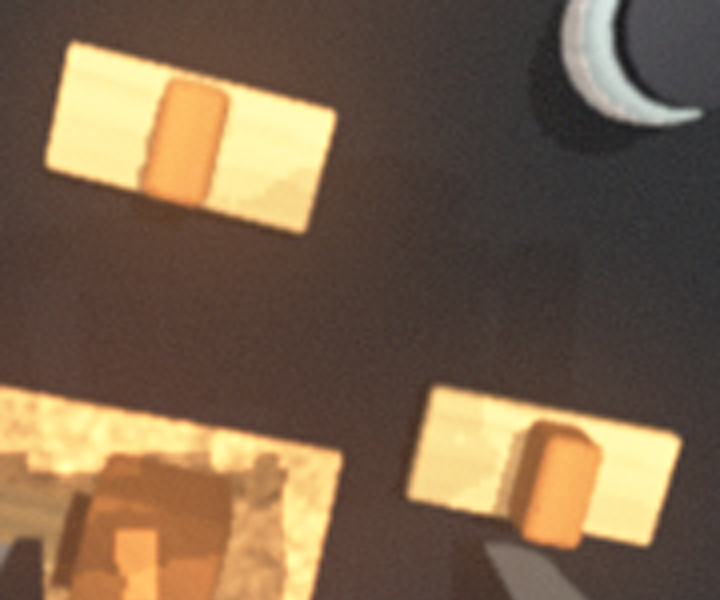

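```bash
python3 - <<'E'
from h import *
i=json.load(open('w5b.json'))
for X in [(.5,.008,.04),(.61,.008,.04),(.5,.008,0),(.546,.245,.05),(.679,.123,.05),(.588,.042,.004),(.605,.135,.004)]: print(X,proj('wrist',X,i)/.64)
print(wz('w5',369.5,181,.05),wz('w5',515,320,.05))
i1=json.load(open('w2.json'))
print(proj('wrist',(.546,.245,.05),i1)/.64,proj('wrist',(.679,.123,.05),i1)/.64)
print('A from w2 rib',wz('w2',234,62,.05),'B',wz('w2',113,228,.05))
E
```

```text
(0.5, 0.008, 0.04) [325.2653768  438.84230278]
(0.61, 0.008, 0.04) [436.03290813 438.6770606 ]
(0.5, 0.008, 0) [330.37838335 418.30573252]
(0.546, 0.245, 0.05) [367.14647813 196.80880696]
(0.679, 0.123, 0.05) [515.19072694 332.4807573 ]
(0.588, 0.042, 0.004) [412.76179135 390.9048198 ]
(0.605, 0.135, 0.004) [430.52798244 305.67121438]
[0.54766457 0.25866516 0.05      ] [0.67754667 0.13573484 0.05      ]
[121.67791299 229.20250363] [249.65733647  62.74773898]
A from w2 rib [0.67978679 0.13568767 0.05      ] B [0.54730988 0.25261079 0.05      ]
```

```bash
python3 -c "
from h import *
go(.6795,.137,.10,77.6)
go(.6795,.137,.022,77.6)"
```

```text
d mm [-62.3 110.9 196.6] rot [-0.001 -0.001  0.214]
d mm [-62.3 111.  274.6] rot [-0.001 -0.001  0.214]
```

>>> step_arm([
  {"rx": 0,"ry": 0,"rz": 0.1,"x": -25,"y": 45,"z": 35,"gripper": 60},
  {"rx": 0,"ry": 0,"rz": 0.214,"x": -50,"y": 90,"z": 70,"gripper": 60},
  {"rx": 0,"ry": 0,"rz": 0.214,"x": -62,"y": 111,"z": 120,"gripper": 60},
  {"rx": 0,"ry": 0,"rz": 0.214,"x": -62,"y": 111,"z": 170,"gripper": 60},
  {"rx": 0,"ry": 0,"rz": 0.214,"x": -62,"y": 111,"z": 197,"gripper": 60},
  {"rx": 0,"ry": 0,"rz": 0.214,"x": -62,"y": 111,"z": 197,"gripper": 60},
  {"rx": 0,"ry": 0,"rz": 0.214,"x": -62,"y": 111,"z": 197,"gripper": 60},
])

```text
clock: 9.6
eef_pos: [0.681, 0.1382, 0.1018]
eef_rot: [3.139, -0.002, 1.356]
ft_force: [-0.5, -0.2, -0.1]
grip_width: 0.651
```

```bash
python3 -c "
from h import *
wshot('w6')
go(.6795,.137,.022,77.6)"
```

```text
9.6 [0.6809656  0.13817786 0.10180196] [ 3.13908456e+00 -1.58229409e-03  1.35564355e+00]
d mm [-1.9 -1.8 80.4] rot [ 0.004 -0.002  0.002]
```

View pics/w6c.png

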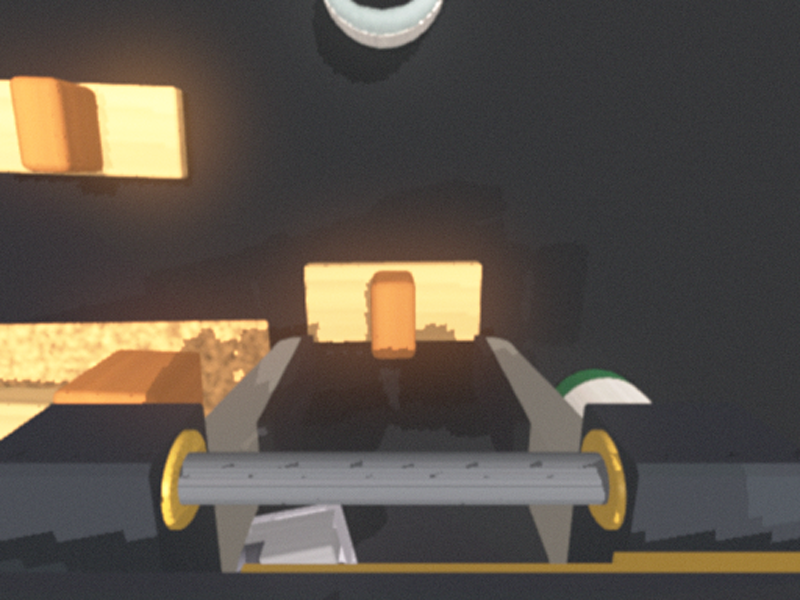

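```bash
python3 -c "
from h import *
i=json.load(open('w6.json'))
for z in (.1,.05,.018): print(proj('wrist',[.6795,.137,z],i)/.64)
print(wz('w6',305,263,.018),wz('w6',481,262,.018))
print(wz('w6',394,313,.05))
print('top rib far edge',wz('w6',393,283,.05),wz('w6',393,358,.05))
"
```

```text
[391.63055419 363.56560596]
[391.76376671 322.19837435]
[391.82342589 303.67207629]
[0.63890039 0.16925474 0.018     ] [0.73094234 0.14961944 0.018     ]
[0.68144494 0.14147567 0.05      ]
top rib far edge [0.68415187 0.15606513 0.05      ] [0.67601008 0.1189289  0.05      ]
```

>>> step_arm([
  {"rx": 0,"ry": 0,"rz": 0,"x": -0.8,"y": -0.8,"z": 40,"gripper": 60},
  {"rx": 0,"ry": 0,"rz": 0,"x": -0.8,"y": -0.8,"z": 79,"gripper": 60},
  {"rx": 0,"ry": 0,"rz": 0,"x": -0.8,"y": -0.8,"z": 79,"gripper": 60},
  {"rx": 0,"ry": 0,"rz": 0,"x": -0.8,"y": -0.8,"z": 79,"gripper": 60},
  {"rx": 0,"ry": 0,"rz": 0,"x": -0.8,"y": -0.8,"z": 79,"gripper": 12},
  {"rx": 0,"ry": 0,"rz": 0,"x": -0.8,"y": -0.8,"z": 79,"gripper": 12},
  {"rx": 0,"ry": 0,"rz": 0,"x": -0.8,"y": -0.8,"z": 79,"gripper": 12},
  {"rx": 0,"ry": 0,"rz": 0,"x": -0.8,"y": -0.8,"z": 79,"gripper": 12},
  {"rx": 0,"ry": 0,"rz": 0,"x": -0.8,"y": -0.8,"z": 79,"gripper": 12},
  {"rx": 0,"ry": 0,"rz": 0,"x": -0.8,"y": -0.8,"z": 79,"gripper": 12},
], grip_force=30)

```text
clock: 10.9
eef_pos: [0.679, 0.1383, 0.0209]
eef_rot: [3.141, -0.001, 1.357]
ft_force: [1.3, -1.8, 0.5]
grip_width: 0.24
```

```bash
python3 -c "
from h import *
go(.5564,-.033,.12,90)"
```

```text
d mm [-193.3  -83.4  -99.3] rot [ 0.    -0.001 -0.214]
```

>>> step_arm([
  {"rx": 0,"ry": 0,"rz": 0,"x": 0,"y": 0,"z": -40,"gripper": 12},
  {"rx": 0,"ry": 0,"rz": 0,"x": 0,"y": 0,"z": -100,"gripper": 12},
  {"rx": 0,"ry": 0,"rz": -0.05,"x": -40,"y": -17,"z": -110,"gripper": 12},
  {"rx": 0,"ry": 0,"rz": -0.1,"x": -80,"y": -35,"z": -110,"gripper": 12},
  {"rx": 0,"ry": 0,"rz": -0.15,"x": -120,"y": -52,"z": -110,"gripper": 12},
  {"rx": 0,"ry": 0,"rz": -0.214,"x": -160,"y": -70,"z": -110,"gripper": 12},
  {"rx": 0,"ry": 0,"rz": -0.214,"x": -193,"y": -83,"z": -100,"gripper": 12},
  {"rx": 0,"ry": 0,"rz": -0.214,"x": -193,"y": -83,"z": -100,"gripper": 12},
  {"rx": 0,"ry": 0,"rz": -0.214,"x": -193,"y": -83,"z": -100,"gripper": 12},
  {"rx": 0,"ry": 0,"rz": -0.214,"x": -193,"y": -83,"z": -100,"gripper": 12},
])

```text
clock: 12.15
eef_pos: [0.5573, -0.032, 0.1208]
eef_rot: [3.141, -0.001, 1.572]
ft_force: [0.0, 0.1, -2.2]
grip_width: 0.237
```

```bash
python3 -c "
from h import *
wshot('w7')
go(.5564,-.033,.028,90)"
```

```text
12.15 [ 0.5573326  -0.03197189  0.12084323] [ 3.14104873e+00 -1.09851260e-03  1.57189137e+00]
d mm [-1.1 -1.  92.9] rot [ 0.001 -0.001  0.001]
```

View pics/w7c.png

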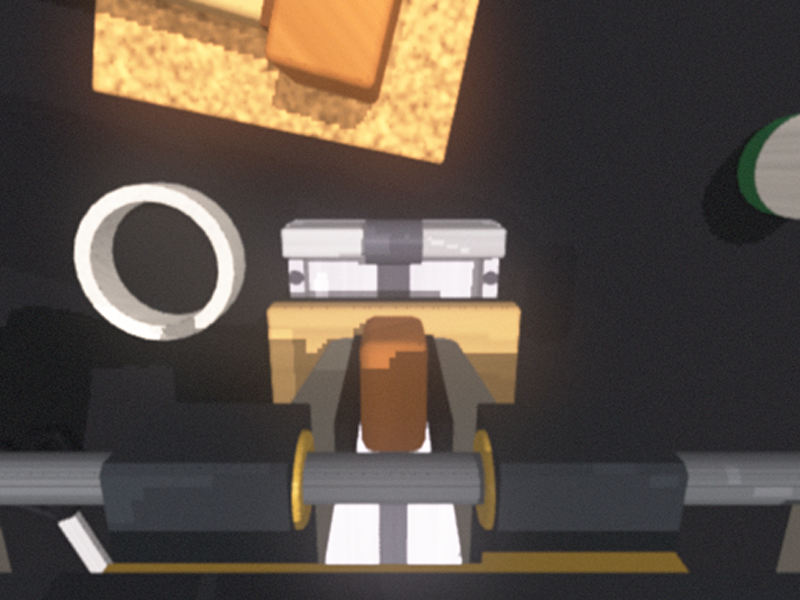

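```bash
python3 -c "
from h import *
print(wz('w7',268,303,.118),wz('w7',520,303,.118)); print(wz('w7',296,277,.024),wz('w7',490,277,.024)); print(wz('w7',283,262,.04),wz('w7',506,262,.04))"
```

```text
[ 0.51022064 -0.00942523  0.118     ] [ 0.60400227 -0.00936463  0.118     ]
[ 0.50170667 -0.02128508  0.024     ] [ 0.61162627 -0.02121513  0.024     ]
[ 0.49855869 -0.00944774  0.04      ] [ 0.61637493 -0.00937341  0.04      ]
```

>>> step_arm([
  {"rx": 0,"ry": 0,"rz": 0,"x": -4,"y": -0.6,"z": 30,"gripper": 12},
  {"rx": 0,"ry": 0,"rz": 0,"x": -4,"y": -0.6,"z": 55,"gripper": 12},
  {"rx": 0,"ry": 0,"rz": 0,"x": -4,"y": -0.6,"z": 68,"gripper": 12},
  {"rx": 0,"ry": 0,"rz": 0,"x": -4,"y": -0.6,"z": 76,"gripper": 12},
  {"rx": 0,"ry": 0,"rz": 0,"x": -4,"y": -0.6,"z": 84,"gripper": 12},
  {"rx": 0,"ry": 0,"rz": 0,"x": -4,"y": -0.6,"z": 89,"gripper": 12},
  {"rx": 0,"ry": 0,"rz": 0,"x": -4,"y": -0.6,"z": 91,"gripper": 12},
  {"rx": 0,"ry": 0,"rz": 0,"x": -4,"y": -0.6,"z": 92,"gripper": 12},
])

```text
clock: 13.2
eef_pos: [0.5563, -0.0367, 0.0288]
eef_rot: [3.141, -0.001, 1.571]
ft_force: [-0.1, -1.0, -1.7]
grip_width: 0.237
```

Force stays free (only weight) and height is right; lower 1.5 mm more, release and rise.

>>> step_arm([
  {"rx": 0,"ry": 0,"rz": 0,"x": 0,"y": 0.3,"z": 1.5,"gripper": 12},
  {"rx": 0,"ry": 0,"rz": 0,"x": 0,"y": 0.3,"z": 1.5,"gripper": 12},
  {"rx": 0,"ry": 0,"rz": 0,"x": 0,"y": 0.3,"z": 1.5,"gripper": 50},
  {"rx": 0,"ry": 0,"rz": 0,"x": 0,"y": 0.3,"z": 1.5,"gripper": 50},
  {"rx": 0,"ry": 0,"rz": 0,"x": 0,"y": 0.3,"z": 1.5,"gripper": 50},
  {"rx": 0,"ry": 0,"rz": 0,"x": 0,"y": 0.3,"z": -20,"gripper": 50},
  {"rx": 0,"ry": 0,"rz": 0,"x": 0,"y": 0,"z": -80,"gripper": 60},
  {"rx": 0,"ry": 0,"rz": 0,"x": 0,"y": 0,"z": -120,"gripper": 60},
])

```text
clock: 14.2
eef_pos: [0.5569, -0.037, 0.1514]
eef_rot: [3.139, -0.0, 1.571]
ft_force: [0.9, 0.5, -0.5]
grip_width: 0.653
```

```bash
python3 -c "
from h import *
wshot('w8')
go(.5475,.258,.20,76.2)"
```

```text
14.2 [ 0.5569476  -0.03697147  0.15135988] [ 3.13897592e+00 -2.70487556e-04  1.57079088e+00]
d mm [295.7 -12.  -43.7] rot [0.011 0.001 0.241]
```

View pics/w8c.png

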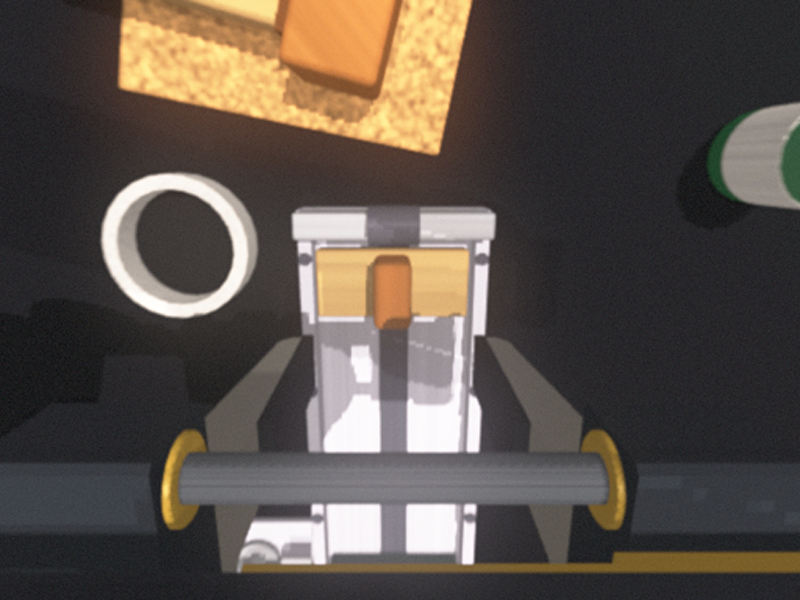

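>>> step_arm([
  {"rx": 0,"ry": 0,"rz": 0.03,"x": 40,"y": -2,"z": -20,"gripper": 60},
  {"rx": 0,"ry": 0,"rz": 0.08,"x": 95,"y": -4,"z": -30,"gripper": 60},
  {"rx": 0,"ry": 0,"rz": 0.13,"x": 150,"y": -6,"z": -30,"gripper": 60},
  {"rx": 0,"ry": 0,"rz": 0.18,"x": 205,"y": -8,"z": -30,"gripper": 60},
  {"rx": 0,"ry": 0,"rz": 0.24,"x": 255,"y": -10,"z": -10,"gripper": 60},
  {"rx": 0,"ry": 0,"rz": 0.24,"x": 290,"y": -12,"z": 15,"gripper": 60},
  {"rx": 0.002,"ry": 0,"rz": 0.24,"x": 295.7,"y": -12,"z": 40,"gripper": 60},
  {"rx": 0.002,"ry": 0,"rz": 0.24,"x": 295.7,"y": -12,"z": 50,"gripper": 60},
  {"rx": 0.002,"ry": 0,"rz": 0.24,"x": 295.7,"y": -12,"z": 50,"gripper": 60},
  {"rx": 0.002,"ry": 0,"rz": 0.24,"x": 295.7,"y": -12,"z": 50,"gripper": 60},
])

```text
clock: 15.5
eef_pos: [0.5451, 0.2586, 0.1002]
eef_rot: [-3.141, -0.002, 1.33]
ft_force: [0.4, -0.0, 0.4]
grip_width: 0.656
```

```bash
python3 -c "
from h import *
wshot('w9')
go(.5475,.258,.022,76.2)"
```

```text
15.5 [0.54512427 0.25858007 0.10018153] [-3.14119195e+00 -1.64528647e-03  1.32984914e+00]
d mm [-0.2  2.4 78.3] rot [-0.    -0.002 -0.   ]
```

View pics/w9c.png

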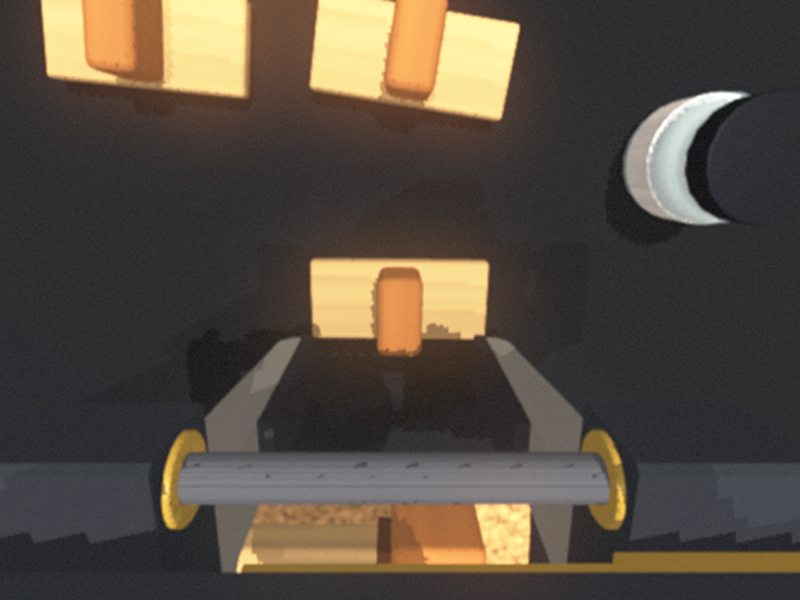

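```bash
python3 -c "
from h import *
a,b=wz('w9',311,260,.018),wz('w9',489,261,.018);d=(b-a)/np.linalg.norm(b-a);print(np.degrees(np.arctan2(d[1],d[0])),np.linalg.norm(b-a)); c=(a+b)/2-.022*np.array([-d[1],d[0],0]);print(c)
print((wz('w9',399,280,.05)+wz('w9',399,355,.05))/2)
go(c[0],c[1],.022,76.2)
"
```

```text
-14.147135719168435 0.09448086602157359
[0.54797555 0.25890995 0.018     ]
[0.54736674 0.25923195 0.05      ]
d mm [ 0.8  2.6 78.3] rot [-0.    -0.002 -0.   ]
```

>>> step_arm([
  {"rx": 0,"ry": 0,"rz": 0,"x": 0.8,"y": 2.5,"z": 40,"gripper": 60},
  {"rx": 0,"ry": 0,"rz": 0,"x": 0.8,"y": 2.5,"z": 78,"gripper": 60},
  {"rx": 0,"ry": 0,"rz": 0,"x": 0.8,"y": 2.5,"z": 78,"gripper": 60},
  {"rx": 0,"ry": 0,"rz": 0,"x": 0.8,"y": 2.5,"z": 78,"gripper": 60},
  {"rx": 0,"ry": 0,"rz": 0,"x": 0.8,"y": 2.5,"z": 78,"gripper": 12},
  {"rx": 0,"ry": 0,"rz": 0,"x": 0.8,"y": 2.5,"z": 78,"gripper": 12},
  {"rx": 0,"ry": 0,"rz": 0,"x": 0.8,"y": 2.5,"z": 78,"gripper": 12},
  {"rx": 0,"ry": 0,"rz": 0,"x": 0.8,"y": 2.5,"z": 78,"gripper": 12},
  {"rx": 0,"ry": 0,"rz": 0,"x": 0.8,"y": 2.5,"z": 78,"gripper": 12},
  {"rx": 0,"ry": 0,"rz": 0,"x": 0.8,"y": 2.5,"z": 78,"gripper": 12},
])

```text
clock: 16.8
eef_pos: [0.5468, 0.2593, 0.0211]
eef_rot: [-3.14, -0.001, 1.331]
ft_force: [0.8, 0.2, -0.0]
grip_width: 0.235
```

```bash
python3 -c "
from h import *
go(.557,-.085,.12,90)"
```

```text
d mm [-331.9   91.6  -99.4] rot [-0.002 -0.001 -0.24 ]
```

>>> step_arm([
  {"rx": 0,"ry": 0,"rz": 0,"x": 0,"y": 0,"z": -40,"gripper": 12},
  {"rx": 0,"ry": 0,"rz": 0,"x": -15,"y": 5,"z": -95,"gripper": 12},
  {"rx": 0,"ry": 0,"rz": -0.05,"x": -65,"y": 20,"z": -120,"gripper": 12},
  {"rx": 0,"ry": 0,"rz": -0.1,"x": -120,"y": 35,"z": -120,"gripper": 12},
  {"rx": 0,"ry": 0,"rz": -0.15,"x": -175,"y": 50,"z": -120,"gripper": 12},
  {"rx": 0,"ry": 0,"rz": -0.2,"x": -230,"y": 65,"z": -120,"gripper": 12},
  {"rx": 0,"ry": 0,"rz": -0.24,"x": -285,"y": 80,"z": -120,"gripper": 12},
  {"rx": 0,"ry": 0,"rz": -0.24,"x": -325,"y": 91,"z": -110,"gripper": 12},
  {"rx": 0,"ry": 0,"rz": -0.24,"x": -333,"y": 91.5,"z": -99,"gripper": 12},
  {"rx": 0,"ry": 0,"rz": -0.24,"x": -333,"y": 91.5,"z": -99,"gripper": 12},
  {"rx": 0,"ry": 0,"rz": -0.24,"x": -333,"y": 91.5,"z": -99,"gripper": 12},
  {"rx": 0,"ry": 0,"rz": -0.24,"x": -333,"y": 91.5,"z": -99,"gripper": 12},
])

```text
clock: 18.3
eef_pos: [0.5569, -0.0849, 0.1199]
eef_rot: [-3.14, -0.001, 1.573]
ft_force: [0.5, 0.3, -0.9]
grip_width: 0.234
```

```bash
python3 -c "
from h import *
wshot('w10')
go(.557,-.086,.0285,90)"
```

```text
18.3 [ 0.55687614 -0.08489994  0.11989655] [-3.14032032e+00 -1.22708394e-03  1.57254060e+00]
d mm [-1.   0.2 91.4] rot [-0.001 -0.001  0.002]
```

View pics/w10c.png

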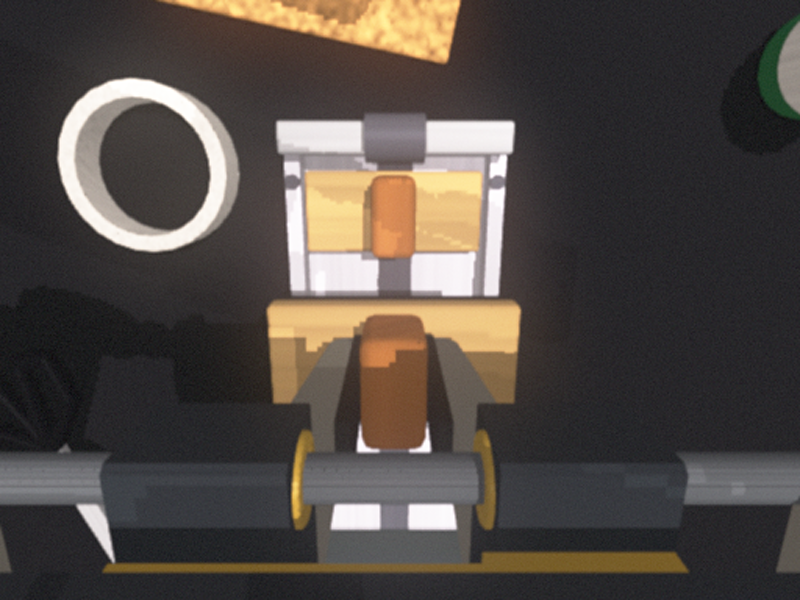

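```bash
python3 -c "
from h import *
print(wz('w10',306,252,.024),wz('w10',306,171,.024),wz('w10',481,171,.024),wz('w10',268,301,.117),wz('w10',520,301,.117))"
```

```text
[ 0.50750353 -0.05979297  0.024     ] [ 0.50946722 -0.01598521  0.024     ] [ 0.60291833 -0.01587184  0.024     ] [ 0.50973024 -0.06170127  0.117     ] [ 0.60344098 -0.06153578  0.117     ]
```

>>> step_arm([
  {"rx": 0,"ry": 0,"rz": 0,"x": -4,"y": 0,"z": 30,"gripper": 12},
  {"rx": 0,"ry": 0,"rz": 0,"x": -4,"y": 0,"z": 55,"gripper": 12},
  {"rx": 0,"ry": 0,"rz": 0,"x": -4,"y": 0,"z": 68,"gripper": 12},
  {"rx": 0,"ry": 0,"rz": 0,"x": -4,"y": 0,"z": 76,"gripper": 12},
  {"rx": 0,"ry": 0,"rz": 0,"x": -4,"y": 0,"z": 84,"gripper": 12},
  {"rx": 0,"ry": 0,"rz": 0,"x": -4,"y": 0,"z": 89,"gripper": 12},
  {"rx": 0,"ry": 0,"rz": 0,"x": -4,"y": 0,"z": 92,"gripper": 12},
  {"rx": 0,"ry": 0,"rz": 0,"x": -4,"y": 0,"z": 92,"gripper": 12},
])

```text
clock: 19.35
eef_pos: [0.5564, -0.09, 0.0275]
eef_rot: [-3.14, -0.001, 1.571]
ft_force: [0.8, 0.5, -1.6]
grip_width: 0.237
```

>>> step_arm([
  {"rx": 0,"ry": 0,"rz": 0,"x": 0,"y": 0.3,"z": 0.4,"gripper": 12},
  {"rx": 0,"ry": 0,"rz": 0,"x": 0,"y": 0.3,"z": 0.4,"gripper": 50},
  {"rx": 0,"ry": 0,"rz": 0,"x": 0,"y": 0.3,"z": 0.4,"gripper": 50},
  {"rx": 0,"ry": 0,"rz": 0,"x": 0,"y": 0.3,"z": 0.4,"gripper": 50},
  {"rx": 0,"ry": 0,"rz": 0,"x": 0,"y": 0.3,"z": -20,"gripper": 50},
  {"rx": 0,"ry": 0,"rz": 0,"x": 0,"y": 0,"z": -80,"gripper": 60},
  {"rx": 0,"ry": 0,"rz": 0,"x": 0,"y": 0,"z": -130,"gripper": 60},
  {"rx": 0,"ry": 0,"rz": 0,"x": 50,"y": 0,"z": -170,"gripper": 60},
])

```text
clock: 20.35
eef_pos: [0.5576, -0.0432, 0.1994]
eef_rot: [3.14, 0.0, 1.566]
ft_force: [0.8, 0.7, -0.3]
grip_width: 0.651
```

```bash
python3 -c "
from h import *
# C, D from w9
for n,cs in (('C',[(311,92),(500,121)]),('D',[(48,80),(248,98)])):
  a,b=[wz('w9',*c,.018) for c in cs]; d=(b-a)/np.linalg.norm(b-a); print(n,np.degrees(np.arctan2(d[1],d[0])),np.linalg.norm(b-a),(a+b)/2+.022*np.array([-d[1],d[0],0]))
wshot('w11')
"
```

```text
C -22.038249478208257 0.09372666386836738 [0.58262753 0.3745003  0.018     ]
D -18.68598529181056 0.09665124948008973 [0.46154606 0.41275455 0.018     ]
20.35 [ 0.55763517 -0.04320395  0.19944969] [3.14028690e+00 3.15480081e-04 1.56639661e+00]
```

View pics/w11c.png

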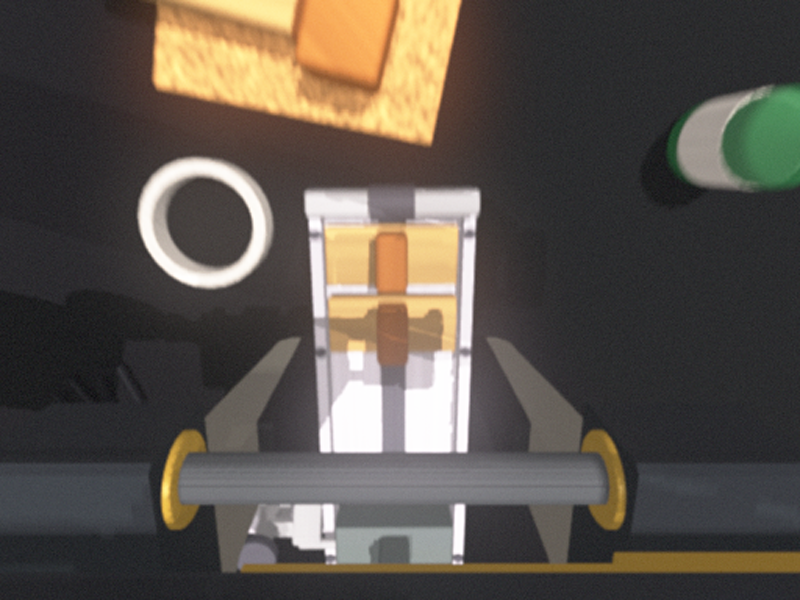

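```bash
python3 -c "
from h import *
go(.5826,.3745,.10,68)"
```

```text
d mm [411.1  22.4 106. ] rot [ 0.008 -0.004  0.385]
```

>>> step_arm([
  {"rx": 0,"ry": 0,"rz": 0.05,"x": 50,"y": 3,"z": 0,"gripper": 60},
  {"rx": 0,"ry": 0,"rz": 0.1,"x": 105,"y": 6,"z": 0,"gripper": 60},
  {"rx": 0,"ry": 0,"rz": 0.15,"x": 160,"y": 9,"z": 0,"gripper": 60},
  {"rx": 0,"ry": 0,"rz": 0.2,"x": 215,"y": 12,"z": 0,"gripper": 60},
  {"rx": 0,"ry": 0,"rz": 0.25,"x": 270,"y": 15,"z": 20,"gripper": 60},
  {"rx": 0,"ry": 0,"rz": 0.3,"x": 325,"y": 18,"z": 40,"gripper": 60},
  {"rx": 0,"ry": 0,"rz": 0.38,"x": 380,"y": 21,"z": 70,"gripper": 60},
  {"rx": 0,"ry": 0,"rz": 0.38,"x": 414,"y": 23,"z": 95,"gripper": 60},
  {"rx": 0,"ry": 0,"rz": 0.38,"x": 415,"y": 23,"z": 100,"gripper": 60},
  {"rx": 0,"ry": 0,"rz": 0.38,"x": 415,"y": 23,"z": 100,"gripper": 60},
  {"rx": 0,"ry": 0,"rz": 0.38,"x": 415,"y": 23,"z": 100,"gripper": 60},
])

```text
clock: 21.78
eef_pos: [0.5806, 0.3728, 0.0985]
eef_rot: [-3.141, -0.002, 1.189]
ft_force: [-0.0, -0.8, 0.6]
grip_width: 0.652
```

```bash
python3 -c "
from h import *
wshot('w12')
"
```

```text
21.775 [0.58056582 0.37281088 0.09849573] [-3.14087465e+00 -1.66280457e-03  1.18938408e+00]
```

View pics/w12c.png

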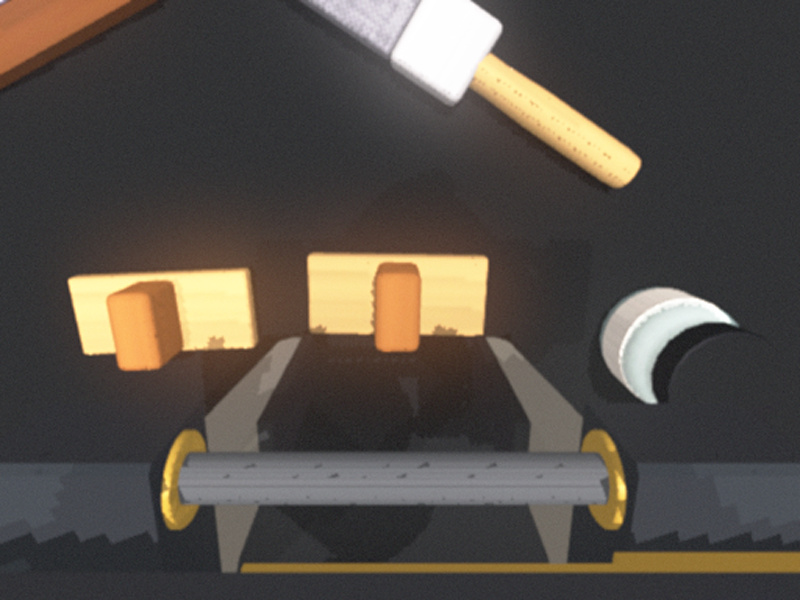

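```bash
python3 -c "
from h import *
a,b=wz('w12',308,253,.018),wz('w12',488,256,.018);d=(b-a)/np.linalg.norm(b-a);y=np.degrees(np.arctan2(d[1],d[0]));print(y,np.linalg.norm(b-a)); c=(a+b)/2-.022*np.array([-d[1],d[0],0]);print(c)
print((wz('w12',398,275,.05)+wz('w12',398,351,.05))/2)
go(c[0],c[1],.022,90+y)
a,b=wz('w12',70,279,.018),wz('w12',248,269,.018);d=(b-a)/np.linalg.norm(b-a);print('D',np.degrees(np.arctan2(d[1],d[0])),(a+b)/2-.022*np.array([-d[1],d[0],0]))
"
```

```text
-22.83007587811079 0.09462076222242831
[0.58336202 0.37648026 0.018     ]
[0.58328123 0.37586567 0.05      ]
d mm [ 4.2  1.3 76.6] rot [-0.001 -0.002  0.017]
D -18.590533398418888 [0.46292666 0.41350772 0.018     ]
```

>>> step_arm([
  {"rx": 0,"ry": 0,"rz": 0.017,"x": 4,"y": 1.3,"z": 40,"gripper": 60},
  {"rx": 0,"ry": 0,"rz": 0.017,"x": 4,"y": 1.3,"z": 76.5,"gripper": 60},
  {"rx": 0,"ry": 0,"rz": 0.017,"x": 4,"y": 1.3,"z": 76.5,"gripper": 60},
  {"rx": 0,"ry": 0,"rz": 0.017,"x": 4,"y": 1.3,"z": 76.5,"gripper": 60},
  {"rx": 0,"ry": 0,"rz": 0.017,"x": 4,"y": 1.3,"z": 76.5,"gripper": 12},
  {"rx": 0,"ry": 0,"rz": 0.017,"x": 4,"y": 1.3,"z": 76.5,"gripper": 12},
  {"rx": 0,"ry": 0,"rz": 0.017,"x": 4,"y": 1.3,"z": 76.5,"gripper": 12},
  {"rx": 0,"ry": 0,"rz": 0.017,"x": 4,"y": 1.3,"z": 76.5,"gripper": 12},
  {"rx": 0,"ry": 0,"rz": 0.017,"x": 4,"y": 1.3,"z": 76.5,"gripper": 12},
  {"rx": 0,"ry": 0,"rz": 0.017,"x": 4,"y": 1.3,"z": 76.5,"gripper": 12},
])

```text
clock: 23.08
eef_pos: [0.5821, 0.3771, 0.0206]
eef_rot: [-3.14, -0.0, 1.174]
ft_force: [0.4, -0.1, -0.2]
grip_width: 0.234
```

```bash
python3 -c "
from h import *
go(.557,-.140,.12,90)"
```

```text
d mm [-486.6  176.5 -100. ] rot [-0.002 -0.001 -0.397]
```

>>> step_arm([
  {"rx": 0,"ry": 0,"rz": 0,"x": 0,"y": 0,"z": -40,"gripper": 12},
  {"rx": 0,"ry": 0,"rz": 0,"x": -15,"y": 5,"z": -95,"gripper": 12},
  {"rx": 0,"ry": 0,"rz": -0.05,"x": -60,"y": 22,"z": -120,"gripper": 12},
  {"rx": 0,"ry": 0,"rz": -0.1,"x": -110,"y": 40,"z": -120,"gripper": 12},
  {"rx": 0,"ry": 0,"rz": -0.15,"x": -160,"y": 58,"z": -120,"gripper": 12},
  {"rx": 0,"ry": 0,"rz": -0.2,"x": -210,"y": 76,"z": -120,"gripper": 12},
  {"rx": 0,"ry": 0,"rz": -0.25,"x": -260,"y": 94,"z": -120,"gripper": 12},
  {"rx": 0,"ry": 0,"rz": -0.3,"x": -310,"y": 112,"z": -120,"gripper": 12},
  {"rx": 0,"ry": 0,"rz": -0.35,"x": -360,"y": 130,"z": -120,"gripper": 12},
  {"rx": 0,"ry": 0,"rz": -0.397,"x": -410,"y": 148,"z": -120,"gripper": 12},
  {"rx": 0,"ry": 0,"rz": -0.397,"x": -455,"y": 165,"z": -110,"gripper": 12},
  {"rx": 0,"ry": 0,"rz": -0.397,"x": -487,"y": 176.5,"z": -100,"gripper": 12},
])

```text
clock: 24.58
eef_pos: [0.5562, -0.1424, 0.1195]
eef_rot: [-3.139, -0.001, 1.569]
ft_force: [0.0, -0.1, -1.3]
grip_width: 0.237
```

>>> step_arm([
  {"rx": 0,"ry": 0,"rz": 0,"x": 0,"y": 0,"z": 0,"gripper": 12},
  {"rx": 0,"ry": 0,"rz": 0,"x": 0,"y": 0,"z": 0,"gripper": 12},
])

```text
clock: 24.82
eef_pos: [0.5565, -0.1397, 0.1198]
eef_rot: [-3.139, -0.002, 1.571]
ft_force: [0.1, 1.5, -1.7]
grip_width: 0.235
```

```bash
python3 -c "
from h import *
wshot('w13')
go(.557,-.142,.0275,90)"
```

```text
24.825 [ 0.55653471 -0.13969526  0.11978978] [-3.13919812e+00 -2.07409141e-03  1.57074392e+00]
d mm [-2.8  0.4 92.5] rot [-0.002 -0.002  0.001]
```

View pics/w13c.png

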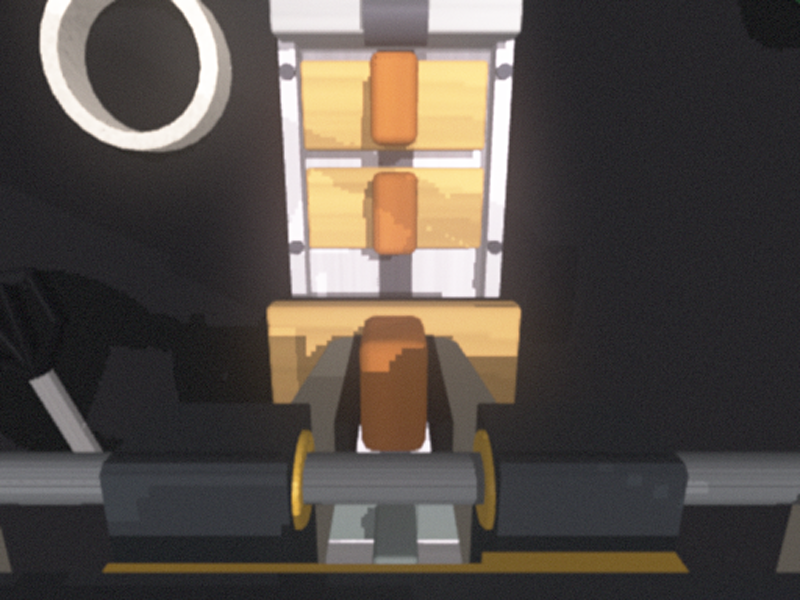

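```bash
python3 -c "
from h import *
print(wz('w13',393,248,.024),wz('w13',393,302,.117),wz('w13',268,302,.117),wz('w13',520,302,.117))"
```

```text
[ 0.55559264 -0.1121086   0.024     ] [ 0.55594444 -0.11671749  0.117     ] [ 0.50942689 -0.1167357   0.117     ] [ 0.60312544 -0.11669903  0.117     ]
```

>>> step_arm([
  {"rx": 0,"ry": 0,"rz": 0,"x": 0,"y": 0.4,"z": 30,"gripper": 12},
  {"rx": 0,"ry": 0,"rz": 0,"x": 0,"y": 0.4,"z": 55,"gripper": 12},
  {"rx": 0,"ry": 0,"rz": 0,"x": 0,"y": 0.4,"z": 68,"gripper": 12},
  {"rx": 0,"ry": 0,"rz": 0,"x": 0,"y": 0.4,"z": 76,"gripper": 12},
  {"rx": 0,"ry": 0,"rz": 0,"x": 0,"y": 0.4,"z": 84,"gripper": 12},
  {"rx": 0,"ry": 0,"rz": 0,"x": 0,"y": 0.4,"z": 89,"gripper": 12},
  {"rx": 0,"ry": 0,"rz": 0,"x": 0,"y": 0.4,"z": 92,"gripper": 12},
  {"rx": 0,"ry": 0,"rz": 0,"x": 0,"y": 0.4,"z": 92,"gripper": 12},
])

```text
clock: 25.88
eef_pos: [0.5569, -0.1403, 0.028]
eef_rot: [-3.14, -0.001, 1.571]
ft_force: [-0.5, 0.9, -1.0]
grip_width: 0.231
```

>>> step_arm([
  {"rx": 0,"ry": 0,"rz": 0,"x": 0,"y": 0,"z": 1,"gripper": 12},
  {"rx": 0,"ry": 0,"rz": 0,"x": 0,"y": 0,"z": 1,"gripper": 50},
  {"rx": 0,"ry": 0,"rz": 0,"x": 0,"y": 0,"z": 1,"gripper": 50},
  {"rx": 0,"ry": 0,"rz": 0,"x": 0,"y": 0,"z": 1,"gripper": 50},
  {"rx": 0,"ry": 0,"rz": 0,"x": 0,"y": 0,"z": -20,"gripper": 50},
  {"rx": 0,"ry": 0,"rz": 0,"x": 0,"y": 0,"z": -80,"gripper": 60},
  {"rx": 0,"ry": 0,"rz": 0,"x": 0,"y": 0,"z": -130,"gripper": 60},
  {"rx": 0,"ry": 0,"rz": 0,"x": 50,"y": -10,"z": -170,"gripper": 60},
])

```text
clock: 26.88
eef_pos: [0.5487, -0.0942, 0.1996]
eef_rot: [3.14, 0.001, 1.567]
ft_force: [1.1, 0.1, 0.7]
grip_width: 0.652
```

```bash
python3 -c "
from h import *
wshot('w14')
go(.463,.4135,.10,71.4)
"
```

```text
26.875 [ 0.54872923 -0.094163    0.19962922] [3.13984904e+00 7.38712803e-04 1.56689682e+00]
d mm [501.6 -86.8 104.6] rot [ 0.007 -0.002  0.326]
```

View pics/w14c.png

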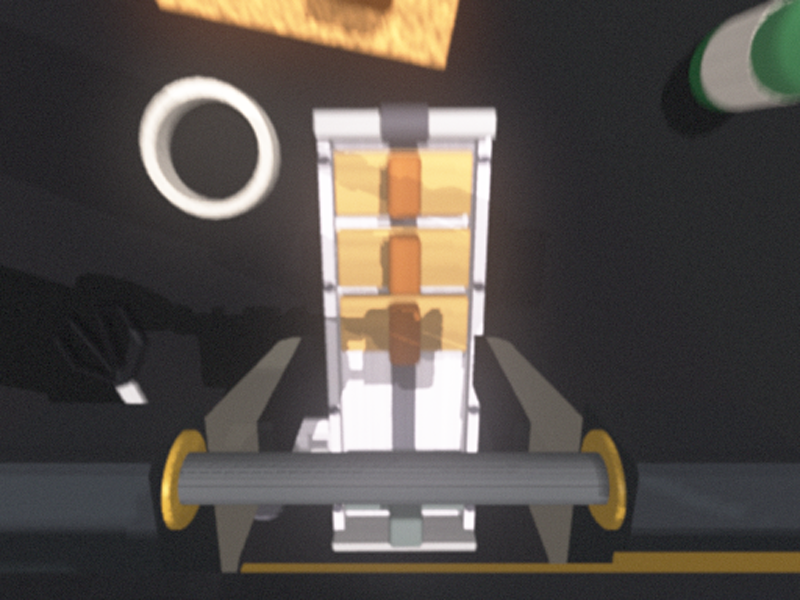

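Three in. On to the fourth.

>>> step_arm([
  {"rx": 0,"ry": 0,"rz": 0.03,"x": 50,"y": -9,"z": -10,"gripper": 60},
  {"rx": 0,"ry": 0,"rz": 0.06,"x": 105,"y": -18,"z": -10,"gripper": 60},
  {"rx": 0,"ry": 0,"rz": 0.1,"x": 160,"y": -28,"z": -10,"gripper": 60},
  {"rx": 0,"ry": 0,"rz": 0.14,"x": 215,"y": -37,"z": -10,"gripper": 60},
  {"rx": 0,"ry": 0,"rz": 0.18,"x": 270,"y": -47,"z": 0,"gripper": 60},
  {"rx": 0,"ry": 0,"rz": 0.22,"x": 325,"y": -56,"z": 10,"gripper": 60},
  {"rx": 0,"ry": 0,"rz": 0.26,"x": 380,"y": -66,"z": 30,"gripper": 60},
  {"rx": 0,"ry": 0,"rz": 0.3,"x": 435,"y": -75,"z": 55,"gripper": 60},
  {"rx": 0,"ry": 0,"rz": 0.32,"x": 485,"y": -84,"z": 80,"gripper": 60},
  {"rx": 0,"ry": 0,"rz": 0.32,"x": 505,"y": -87,"z": 100,"gripper": 60},
  {"rx": 0,"ry": 0,"rz": 0.32,"x": 505,"y": -87,"z": 100,"gripper": 60},
  {"rx": 0,"ry": 0,"rz": 0.32,"x": 505,"y": -87,"z": 100,"gripper": 60},
])

```text
clock: 28.42
eef_pos: [0.461, 0.4124, 0.0981]
eef_rot: [-3.14, -0.001, 1.25]
ft_force: [-0.2, -0.6, 0.7]
grip_width: 0.652
```

```bash
python3 -c "
from h import *
wshot('w15')
"
```

```text
28.425 [0.46104082 0.412355   0.09809684] [-3.14013848e+00 -9.45385059e-04  1.25048845e+00]
```

View pics/w15c.png

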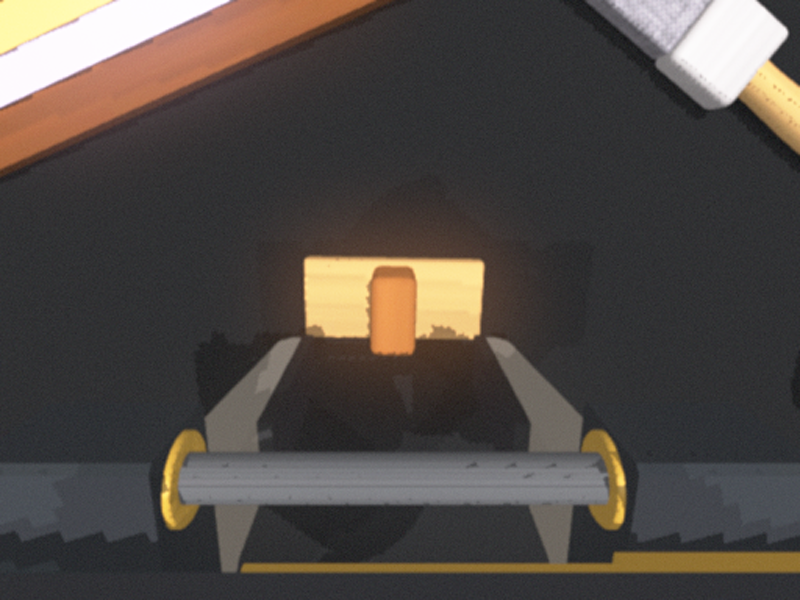

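```bash
python3 -c "
from h import *
a,b=wz('w15',305,257,.018),wz('w15',484,260,.018);d=(b-a)/np.linalg.norm(b-a);y=np.degrees(np.arctan2(d[1],d[0]));print(y,np.linalg.norm(b-a)); c=(a+b)/2-.022*np.array([-d[1],d[0],0]);print(c)
print((wz('w15',393,279,.05)+wz('w15',393,354,.05))/2)
go(c[0],c[1],.022,90+y)
"
```

```text
-19.331079079750154 0.09412660026066799
[0.46116775 0.41479933 0.018     ]
[0.46080474 0.41479424 0.05      ]
d mm [ 2.2 -1.  76.6] rot [-0.001 -0.002  0.016]
```

>>> step_arm([
  {"rx": 0,"ry": 0,"rz": 0.016,"x": 2.2,"y": -1,"z": 40,"gripper": 60},
  {"rx": 0,"ry": 0,"rz": 0.016,"x": 2.2,"y": -1,"z": 76.5,"gripper": 60},
  {"rx": 0,"ry": 0,"rz": 0.016,"x": 2.2,"y": -1,"z": 76.5,"gripper": 60},
  {"rx": 0,"ry": 0,"rz": 0.016,"x": 2.2,"y": -1,"z": 76.5,"gripper": 60},
  {"rx": 0,"ry": 0,"rz": 0.016,"x": 2.2,"y": -1,"z": 76.5,"gripper": 12},
  {"rx": 0,"ry": 0,"rz": 0.016,"x": 2.2,"y": -1,"z": 76.5,"gripper": 12},
  {"rx": 0,"ry": 0,"rz": 0.016,"x": 2.2,"y": -1,"z": 76.5,"gripper": 12},
  {"rx": 0,"ry": 0,"rz": 0.016,"x": 2.2,"y": -1,"z": 76.5,"gripper": 12},
  {"rx": 0,"ry": 0,"rz": 0.016,"x": 2.2,"y": -1,"z": 76.5,"gripper": 12},
  {"rx": 0,"ry": 0,"rz": 0.016,"x": 2.2,"y": -1,"z": 76.5,"gripper": 12},
])

```text
clock: 29.72
eef_pos: [0.4601, 0.4154, 0.021]
eef_rot: [-3.14, -0.001, 1.235]
ft_force: [-0.9, -0.2, 0.6]
grip_width: 0.234
```

```bash
python3 -c "
from h import *
go(.557,-.192,.12,90)"
```

```text
d mm [-541.4  291.5  -99.9] rot [-0.002 -0.001 -0.336]
```

>>> step_arm([
  {"rx": 0,"ry": 0,"rz": 0,"x": 0,"y": 0,"z": -40,"gripper": 12},
  {"rx": 0,"ry": 0,"rz": 0,"x": -15,"y": 8,"z": -95,"gripper": 12},
  {"rx": 0,"ry": 0,"rz": -0.05,"x": -60,"y": 32,"z": -120,"gripper": 12},
  {"rx": 0,"ry": 0,"rz": -0.08,"x": -105,"y": 56,"z": -120,"gripper": 12},
  {"rx": 0,"ry": 0,"rz": -0.11,"x": -150,"y": 81,"z": -120,"gripper": 12},
  {"rx": 0,"ry": 0,"rz": -0.14,"x": -195,"y": 105,"z": -120,"gripper": 12},
  {"rx": 0,"ry": 0,"rz": -0.17,"x": -240,"y": 129,"z": -120,"gripper": 12},
  {"rx": 0,"ry": 0,"rz": -0.2,"x": -285,"y": 153,"z": -120,"gripper": 12},
  {"rx": 0,"ry": 0,"rz": -0.23,"x": -330,"y": 178,"z": -120,"gripper": 12},
  {"rx": 0,"ry": 0,"rz": -0.26,"x": -375,"y": 202,"z": -120,"gripper": 12},
  {"rx": 0,"ry": 0,"rz": -0.3,"x": -420,"y": 226,"z": -120,"gripper": 12},
])

```text
clock: 31.1
eef_pos: [0.5348, -0.0572, 0.1398]
eef_rot: [-3.139, -0.002, 1.536]
ft_force: [0.5, 0.0, -1.3]
grip_width: 0.234
```

```bash
python3 -c "
from h import *
print(observe()['grip_width']); go(.557,-.192,.12,90)"
```

```text
0.23420111685348605
d mm [-133.9   26.9   19.5] rot [-0.003 -0.002 -0.035]
```

>>> step_arm([
  {"rx": 0,"ry": 0,"rz": -0.035,"x": -50,"y": 10,"z": 0,"gripper": 12},
  {"rx": 0,"ry": 0,"rz": -0.035,"x": -100,"y": 20,"z": 10,"gripper": 12},
  {"rx": 0,"ry": 0,"rz": -0.035,"x": -134,"y": 27,"z": 19.5,"gripper": 12},
  {"rx": 0,"ry": 0,"rz": -0.035,"x": -134,"y": 27,"z": 19.5,"gripper": 12},
  {"rx": 0,"ry": 0,"rz": -0.035,"x": -134,"y": 27,"z": 19.5,"gripper": 12},
  {"rx": 0,"ry": 0,"rz": -0.035,"x": -134,"y": 27,"z": 19.5,"gripper": 12},
])

```text
clock: 31.85
eef_pos: [0.5572, -0.1895, 0.1206]
eef_rot: [-3.14, -0.002, 1.571]
ft_force: [0.8, 0.4, -0.7]
grip_width: 0.239
```

```bash
python3 -c "
from h import *
wshot('w16')
go(.557,-.192,.0275,90)"
```

```text
31.85 [ 0.55723213 -0.18946917  0.12059968] [-3.13962987e+00 -1.52713021e-03  1.57113793e+00]
d mm [-2.6 -0.2 93.2] rot [-0.002 -0.001  0.   ]
```

View pics/w16c.png

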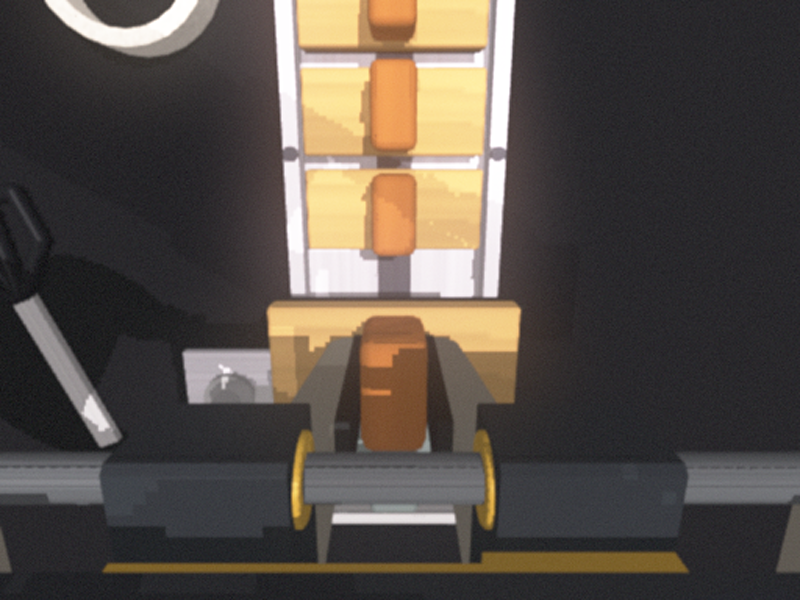

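>>> step_arm([
  {"rx": 0,"ry": 0,"rz": 0,"x": -1,"y": -0.2,"z": 30,"gripper": 12},
  {"rx": 0,"ry": 0,"rz": 0,"x": -1,"y": -0.2,"z": 55,"gripper": 12},
  {"rx": 0,"ry": 0,"rz": 0,"x": -1,"y": -0.2,"z": 68,"gripper": 12},
  {"rx": 0,"ry": 0,"rz": 0,"x": -1,"y": -0.2,"z": 76,"gripper": 12},
  {"rx": 0,"ry": 0,"rz": 0,"x": -1,"y": -0.2,"z": 84,"gripper": 12},
  {"rx": 0,"ry": 0,"rz": 0,"x": -1,"y": -0.2,"z": 89,"gripper": 12},
  {"rx": 0,"ry": 0,"rz": 0,"x": -1,"y": -0.2,"z": 92.5,"gripper": 12},
  {"rx": 0,"ry": 0,"rz": 0,"x": -1,"y": -0.2,"z": 92.5,"gripper": 12},
])

```text
clock: 32.9
eef_pos: [0.5568, -0.1916, 0.0279]
eef_rot: [-3.14, -0.001, 1.57]
ft_force: [0.4, 0.5, -1.3]
grip_width: 0.235
```

>>> step_arm([
  {"rx": 0,"ry": 0,"rz": 0,"x": 0,"y": 0,"z": 0.8,"gripper": 12},
  {"rx": 0,"ry": 0,"rz": 0,"x": 0,"y": 0,"z": 0.8,"gripper": 50},
  {"rx": 0,"ry": 0,"rz": 0,"x": 0,"y": 0,"z": 0.8,"gripper": 50},
  {"rx": 0,"ry": 0,"rz": 0,"x": 0,"y": 0,"z": 0.8,"gripper": 50},
  {"rx": 0,"ry": 0,"rz": 0,"x": 0,"y": 0,"z": -20,"gripper": 50},
  {"rx": 0,"ry": 0,"rz": 0,"x": 0,"y": 0,"z": -80,"gripper": 60},
  {"rx": 0,"ry": 0,"rz": 0,"x": 0,"y": 0,"z": -130,"gripper": 60},
  {"rx": 0,"ry": 0,"rz": 0,"x": 50,"y": -10,"z": -190,"gripper": 60},
  {"rx": 0,"ry": 0,"rz": 0,"x": 105,"y": -20,"z": -230,"gripper": 60},
  {"rx": 0,"ry": 0,"rz": 0,"x": 105,"y": -20,"z": -230,"gripper": 60},
  {"rx": 0,"ry": 0,"rz": 0,"x": 105,"y": -20,"z": -230,"gripper": 60},
])

```text
clock: 34.28
eef_pos: [0.5378, -0.0866, 0.2587]
eef_rot: [-3.141, -0.0, 1.571]
ft_force: [-0.2, -0.8, -1.0]
grip_width: 0.655
```

```bash
python3 -c "
from h import *
wshot('w17')
snap('scene','s17.png')
"
```

```text
34.275 [ 0.53778903 -0.08657496  0.25867604] [-3.14118310e+00 -1.54797190e-04  1.57136849e+00]
```

View pics/w17c.png

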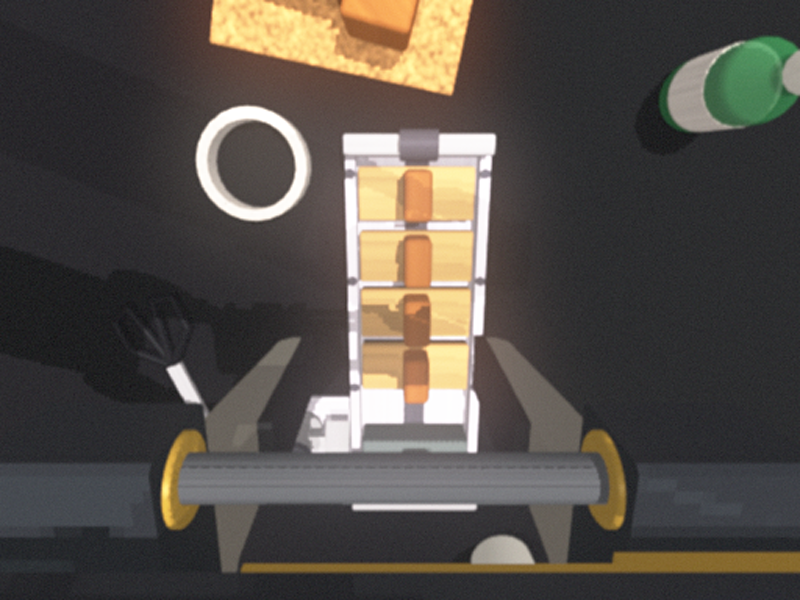

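View pics/s17.png

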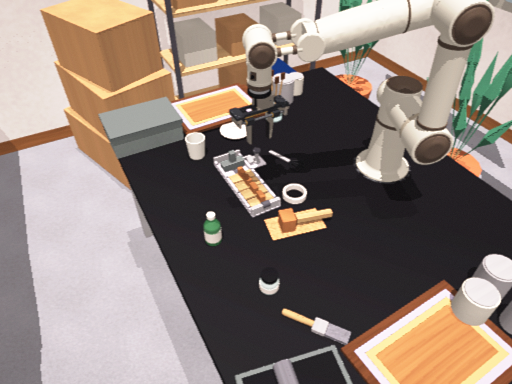

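```bash
python3 -c "
from h import *
i=json.load(open('w5.json'))
go(.43,.09,.25,-12)
o=observe(); print(o['qpos'])
for c in ((234,265),(430,300),(413,391),(222,358)): print(wz('w5',*c,.004))
"
```

```text
d mm [ 177.4 -107.1    7. ] rot [-0.005  0.003  1.779]
[-3.83818098e-01  5.57543874e-02  1.62573738e+00 -2.06235391e-04
  1.46495923e+00 -3.82210016e-01]
[0.41192282 0.17738796 0.004     ]
[0.60383813 0.14160956 0.004     ]
[0.58777552 0.04266386 0.004     ]
[0.39118176 0.07996699 0.004     ]
```

>>> step_arm([
  {"rx": 0,"ry": 0,"rz": 0.18,"x": 20,"y": -10,"z": 0,"gripper": 60},
  {"rx": 0,"ry": 0,"rz": 0.36,"x": 40,"y": -20,"z": 0,"gripper": 60},
  {"rx": 0,"ry": 0,"rz": 0.54,"x": 60,"y": -30,"z": 0,"gripper": 60},
  {"rx": 0,"ry": 0,"rz": 0.72,"x": 80,"y": -40,"z": 0,"gripper": 60},
  {"rx": 0,"ry": 0,"rz": 0.9,"x": 100,"y": -55,"z": 0,"gripper": 60},
  {"rx": 0,"ry": 0,"rz": 1.08,"x": 120,"y": -65,"z": 0,"gripper": 60},
  {"rx": 0,"ry": 0,"rz": 1.26,"x": 140,"y": -80,"z": 0,"gripper": 60},
  {"rx": 0,"ry": 0,"rz": 1.44,"x": 160,"y": -95,"z": 0,"gripper": 60},
  {"rx": 0,"ry": 0,"rz": 1.62,"x": 177,"y": -107,"z": 5,"gripper": 60},
  {"rx": 0,"ry": 0,"rz": 1.775,"x": 177,"y": -107,"z": 5,"gripper": 60},
  {"rx": 0,"ry": 0,"rz": 1.775,"x": 177,"y": -107,"z": 5,"gripper": 60},
  {"rx": 0,"ry": 0,"rz": 1.775,"x": 177,"y": -107,"z": 5,"gripper": 60},
])

```text
clock: 35.88
eef_pos: [0.4305, 0.0896, 0.2526]
eef_rot: [-3.141, 0.004, -0.204]
ft_force: [-0.3, 0.7, 0.2]
grip_width: 0.65
```

```bash
python3 -c "
from h import *
wshot('w18')
"
```

```text
35.875 [0.43054625 0.08955904 0.25258582] [-3.14118774  0.00399294 -0.20403083]
```

View pics/w18c.png

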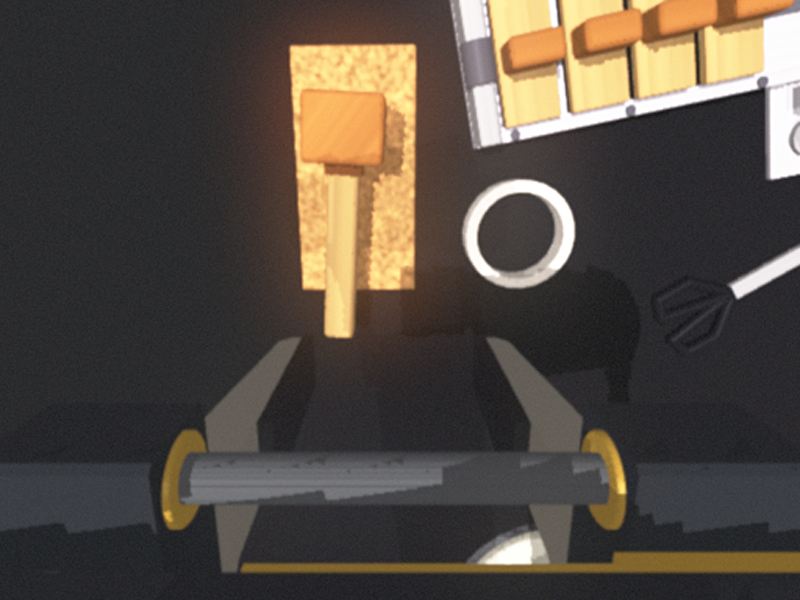

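```bash
python3 -c "
from h import *
q=[wz('w18',*c,.064) for c in ((302,92),(383,91),(384,165),(304,160))]
print(np.round(q,4)); print(np.mean(q,0))
a=wz('w18',343,180,.046);b=wz('w18',340,325,.046);print(a,b,np.degrees(np.arctan2(*(a-b)[1::-1])))
m=[wz('w18',*c,.004) for c in ((290,45),(415,44),(414,290),(303,290))];print(np.round(m,4),np.mean(m,0))
"
python3 - <<'E'
import cv2
a=cv2.imread('pics/w18.png'); cv2.imwrite('pics/w18z.png',cv2.resize(a[20:225,170:290],(350,600),interpolation=cv2.INTER_CUBIC))
E
```

```text
[[0.5591 0.1284 0.064 ]
 [0.5484 0.0735 0.064 ]
 [0.4999 0.0831 0.064 ]
 [0.5149 0.1384 0.064 ]]
[0.53055778 0.10584518 0.064     ]
[0.49532991 0.11624487 0.046     ] [0.38261553 0.14537461 0.046     ] -14.490384694549856
[[0.6042 0.1379 0.004 ]
 [0.5848 0.0413 0.004 ]
 [0.3881 0.0806 0.004 ]
 [0.4083 0.178  0.004 ]] [0.49635807 0.10943444 0.004     ]
```

View pics/w18z.png

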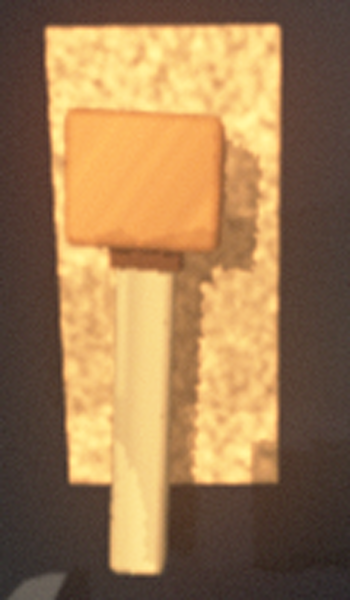

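```bash
python3 - <<'E'
from h import *
i=json.load(open('w18.json'))
W=lambda x,y,z: onz('wrist',(x+.5)/2.9167-.5+170,(y+.5)/2.927-.5+20,z,i)
q=np.array([W(*c,.064) for c in ((67,112),(220,118),(220,246),(68,242))]);print(np.round(q,4),q.mean(0))
for k,l in ((0,1),(3,2),(3,0),(2,1)): d=q[l]-q[k];print(np.linalg.norm(d),np.degrees(np.arctan2(d[1],d[0])))
for xa,xb in ((171,165),(118,110)):
  a,b=W(xa,280,.046),W(xb,565,.046);print(a,b,np.degrees(np.arctan2(*(a-b)[1::-1])))
print('end',W(137,573,.046))
E
```

```text
[[0.56   0.1287 0.064 ]
 [0.5464 0.0737 0.064 ]
 [0.5018 0.0832 0.064 ]
 [0.5151 0.14   0.064 ]] [0.5308106  0.10640298 0.064     ]
0.05663597461981934 -103.81375601203133
0.05828846427347183 -103.16743710392542
0.046295390782161314 -14.09413203987141
0.04565948946686836 -12.028775051620466
[0.49281938 0.10591435 0.046     ] [0.37383415 0.13576261 0.046     ] -14.082441697723619
[0.49719848 0.12703564 0.046     ] [0.3787651  0.15959784 0.046     ] -15.373111004484382
end [0.37269469 0.14876634 0.046     ]
```

```bash
python3 -c "
from h import *
go(.4855,.1188,.10,-14.2)
go(.4855,.1188,.016,-14.2)"
```

```text
d mm [ 48.4 -39.6 152.7] rot [-0.     0.004  0.044]
d mm [ 48.7 -39.6 236.7] rot [-0.     0.004  0.044]
```

>>> step_arm([
  {"rx": 0,"ry": 0.004,"rz": 0.044,"x": 25,"y": -20,"z": 40,"gripper": 60},
  {"rx": 0,"ry": 0.004,"rz": 0.044,"x": 48.4,"y": -39.6,"z": 90,"gripper": 60},
  {"rx": 0,"ry": 0.004,"rz": 0.044,"x": 48.4,"y": -39.6,"z": 140,"gripper": 60},
  {"rx": 0,"ry": 0.004,"rz": 0.044,"x": 48.4,"y": -39.6,"z": 160,"gripper": 60},
  {"rx": 0,"ry": 0.004,"rz": 0.044,"x": 48.4,"y": -39.6,"z": 160,"gripper": 60},
  {"rx": 0,"ry": 0.004,"rz": 0.044,"x": 48.4,"y": -39.6,"z": 160,"gripper": 60},
])

```text
clock: 36.67
eef_pos: [0.4868, 0.1192, 0.0947]
eef_rot: [-3.14, -0.004, -0.249]
ft_force: [0.5, 0.1, -0.4]
grip_width: 0.653
```

```bash
python3 -c "
from h import *
wshot('w19')
go(.4855,.1188,.016,-14.2)"
```

```text
36.675 [0.48679835 0.11917759 0.09471233] [-3.14026985 -0.00382563 -0.24903478]
d mm [-1.8  0.9 79.1] rot [-0.002 -0.005 -0.001]
```

View pics/w19c.png

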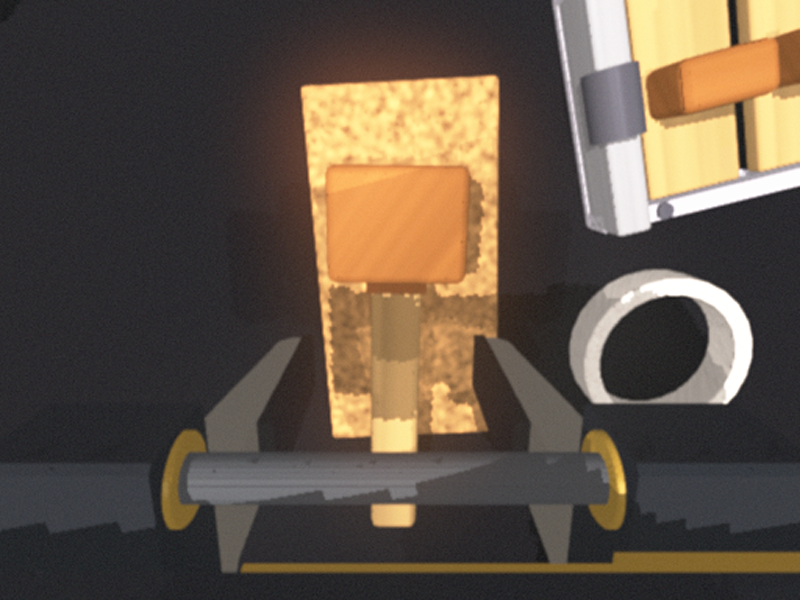

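```bash
python3 -c "
from h import *
o=observe();Rt=R.from_euler('xyz',o['eef_rot'])
for c,z in (((395,166),.064),((395,283),.064),((328,224),.064),((468,224),.064),((372,400),.046),((417,400),.046)): print(c,np.round(Rt.inv().apply(wz('w19',*c,z)-o['eef_pos'])*1000,1))"
```

```text
(395, 166) [70.   0.1 31.4]
(395, 283) [21.5  0.1 31.2]
(328, 224) [ 46.7 -27.7  31.3]
(468, 224) [46.7 30.3 31.3]
(372, 400) [-42.9 -11.3  48.9]
(417, 400) [-42.9  11.1  48.9]
```

>>> step_arm([
  {"rx": 0,"ry": 0,"rz": 0,"x": -1,"y": 0.5,"z": 40,"gripper": 60},
  {"rx": 0,"ry": 0,"rz": 0,"x": -1,"y": 0.5,"z": 70,"gripper": 60},
  {"rx": 0,"ry": 0,"rz": 0,"x": -1,"y": 0.5,"z": 78.5,"gripper": 60},
  {"rx": 0,"ry": 0,"rz": 0,"x": -1,"y": 0.5,"z": 78.5,"gripper": 60},
  {"rx": 0,"ry": 0,"rz": 0,"x": -1,"y": 0.5,"z": 78.5,"gripper": 14},
  {"rx": 0,"ry": 0,"rz": 0,"x": -1,"y": 0.5,"z": 78.5,"gripper": 14},
  {"rx": 0,"ry": 0,"rz": 0,"x": -1,"y": 0.5,"z": 78.5,"gripper": 14},
  {"rx": 0,"ry": 0,"rz": 0,"x": -1,"y": 0.5,"z": 78.5,"gripper": 14},
  {"rx": 0,"ry": 0,"rz": 0,"x": -1,"y": 0.5,"z": 78.5,"gripper": 14},
  {"rx": 0,"ry": 0,"rz": 0,"x": -1,"y": 0.5,"z": 78.5,"gripper": 14},
], grip_force=60)

```text
clock: 37.98
eef_pos: [0.485, 0.1191, 0.0153]
eef_rot: [-3.141, -0.002, -0.249]
ft_force: [-1.9, -0.3, 3.3]
grip_width: 0.256
```

>>> step_arm([
  {"rx": 0,"ry": 0,"rz": 0,"x": 0,"y": 0,"z": -20,"gripper": 14},
  {"rx": 0,"ry": 0,"rz": 0,"x": 0,"y": 0,"z": -60,"gripper": 14},
  {"rx": 0,"ry": 0,"rz": 0,"x": 0,"y": 0,"z": -115,"gripper": 14},
  {"rx": 0,"ry": 0,"rz": 0,"x": 0,"y": 0,"z": -140,"gripper": 14},
  {"rx": 0,"ry": 0,"rz": 0,"x": 0,"y": 0,"z": -140,"gripper": 14},
  {"rx": 0,"ry": 0,"rz": 0,"x": 0,"y": 0,"z": -140,"gripper": 14},
])

```text
clock: 38.72
eef_pos: [0.4828, 0.1192, 0.1526]
eef_rot: [3.141, 0.002, -0.249]
ft_force: [0.3, -0.3, -4.1]
grip_width: 0.257
```

```bash
python3 -c "
from h import *
wshot('w20')
snap('side','d20.png')
y=np.radians(-14.2)
go(.4514-.047*np.cos(0),-.2612,.155,0)"
```

```text
38.725 [0.48280991 0.11916303 0.1525573 ] [ 3.14148177e+00  2.42191301e-03 -2.49316687e-01]
d mm [ 17.9 387.9  -2.5] rot [-0.     0.003 -0.249]
```

View pics/w20c.png

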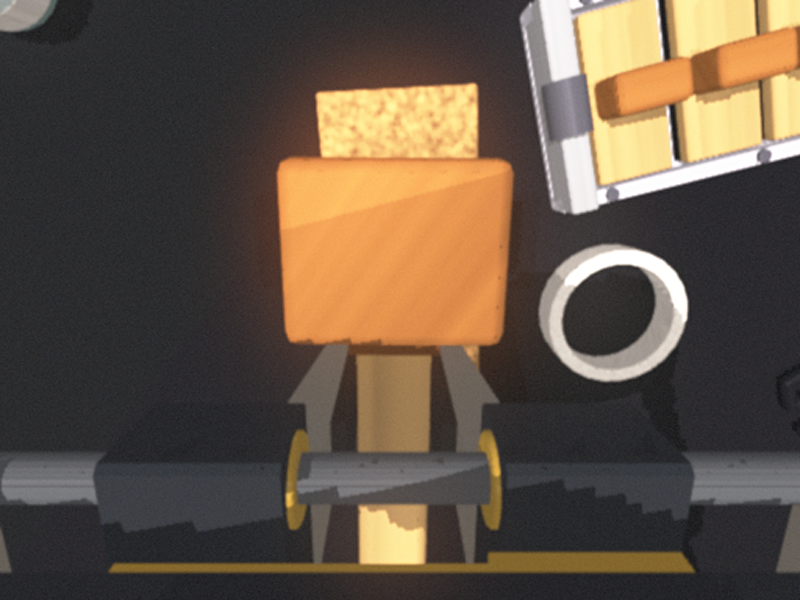

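View pics/d20.png

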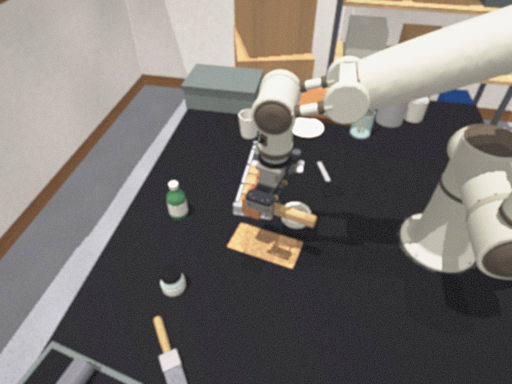

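>>> step_arm([
  {"rx": 0,"ry": 0,"rz": 0,"x": 2,"y": 40,"z": -2,"gripper": 14},
  {"rx": 0,"ry": 0,"rz": -0.05,"x": 4,"y": 90,"z": -2,"gripper": 14},
  {"rx": 0,"ry": 0,"rz": -0.1,"x": 6,"y": 140,"z": -2,"gripper": 14},
  {"rx": 0,"ry": 0,"rz": -0.15,"x": 8,"y": 190,"z": -2,"gripper": 14},
  {"rx": 0,"ry": 0,"rz": -0.2,"x": 10,"y": 240,"z": -2,"gripper": 14},
  {"rx": 0,"ry": 0,"rz": -0.249,"x": 12,"y": 290,"z": -2,"gripper": 14},
  {"rx": 0,"ry": 0,"rz": -0.249,"x": 14,"y": 340,"z": -2,"gripper": 14},
  {"rx": 0,"ry": 0,"rz": -0.249,"x": 16.5,"y": 388,"z": -2,"gripper": 14},
  {"rx": 0,"ry": 0,"rz": -0.249,"x": 16.5,"y": 388,"z": -2,"gripper": 14},
  {"rx": 0,"ry": 0,"rz": -0.249,"x": 16.5,"y": 388,"z": -2,"gripper": 14},
])

```text
clock: 40.08
eef_pos: [0.4042, -0.26, 0.1554]
eef_rot: [-3.139, -0.0, -0.001]
ft_force: [-0.1, -0.4, -4.3]
grip_width: 0.258
```

```bash
python3 -c "
from h import *
wshot('w21')
snap('scene','s21.png'); snap('side','d21.png')
a=cv2.imread('pics/s21.png')[110:230,180:340];b=cv2.imread('pics/d21.png')[110:230,220:340]
cv2.imwrite('pics/m21.png',np.hstack([cv2.resize(a,(453,340)),cv2.resize(b,(340,340))]))
o=observe(); Rt=R.from_euler('xyz',o['eef_rot'])
print('tip px catch',proj('wrist',[.4514,-.2612,.068])/.64)
c=np.mean([wz('w21',*c,.2) for c in ((395,160),(395,340))],0)
go(.403,-.2612,.085,0)"
```

```text
40.075 [ 0.40418254 -0.25998479  0.1553572 ] [-3.13886087e+00 -1.68164421e-04 -6.20403151e-04]
tip px catch [398.17931662 211.81213994]
d mm [-1.9  1.7 71.1] rot [-0.001 -0.001  0.001]
```

View pics/w21c.png

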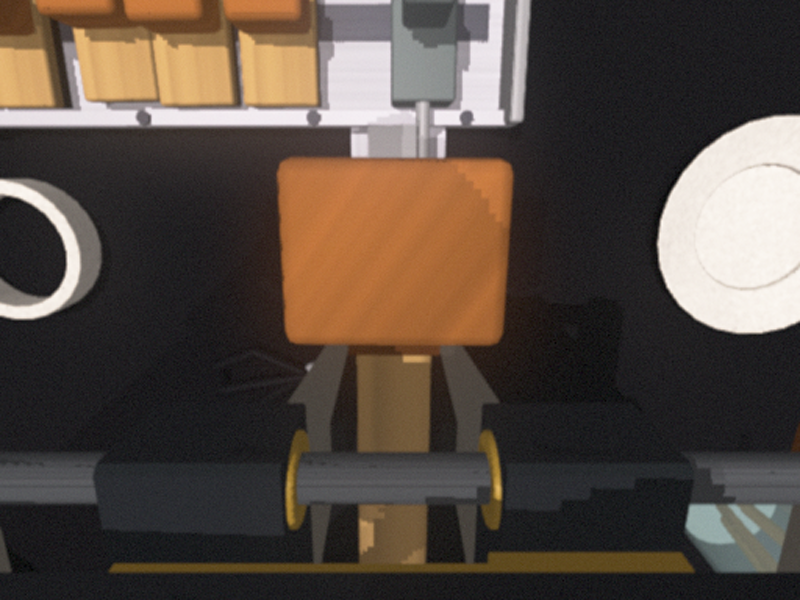

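View pics/m21.png

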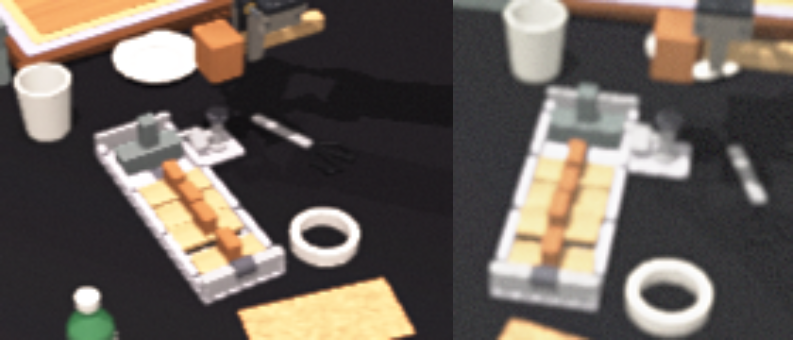

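```bash
python3 -c "
import cv2
a=cv2.imread('pics/s21.png')[140:225,205:285];cv2.imwrite('pics/m22.png',cv2.resize(a,(565,600),interpolation=cv2.INTER_CUBIC))
a=cv2.imread('pics/w21.png')[0:90,0:345];cv2.imwrite('pics/m23.png',cv2.resize(a,(797,208),interpolation=cv2.INTER_CUBIC))"
```

```text
(no output)
```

View pics/m22.png

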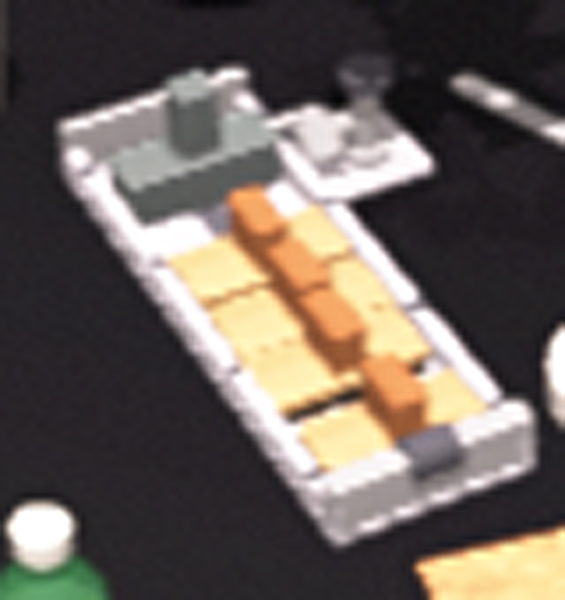

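View pics/m23.png

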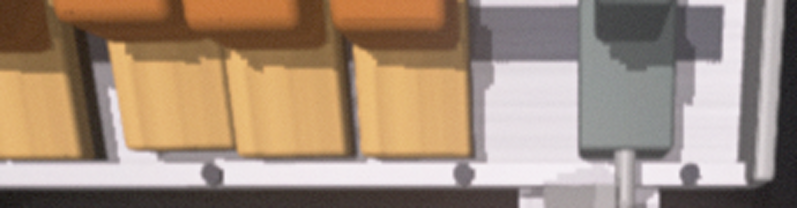

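>>> step_arm([
  {"rx": 0,"ry": 0,"rz": 0,"x": -1.5,"y": 1.5,"z": 30,"gripper": 14},
  {"rx": 0,"ry": 0,"rz": 0,"x": -1.5,"y": 1.5,"z": 55,"gripper": 14},
  {"rx": 0,"ry": 0,"rz": 0,"x": -1.5,"y": 1.5,"z": 66,"gripper": 14},
  {"rx": 0,"ry": 0,"rz": 0,"x": -1.5,"y": 1.5,"z": 70,"gripper": 14},
  {"rx": 0,"ry": 0,"rz": 0,"x": -1.5,"y": 1.5,"z": 70,"gripper": 14},
  {"rx": 0,"ry": 0,"rz": 0,"x": -1.5,"y": 1.5,"z": 70,"gripper": 14},
])

```text
clock: 40.98
eef_pos: [0.404, -0.263, 0.0877]
eef_rot: [3.141, -0.003, -0.0]
ft_force: [0.3, -0.4, -4.0]
grip_width: 0.256
```

```bash
python3 -c "
from h import *
wshot('w24')
snap('scene','s24.png'); snap('side','d24.png')
a=cv2.imread('pics/s24.png')[120:220,190:310];b=cv2.imread('pics/d24.png')[120:220,230:330]
cv2.imwrite('pics/m24.png',np.hstack([cv2.resize(a,(432,360),interpolation=2),cv2.resize(b,(360,360),interpolation=2)]))"
```

```text
40.975 [ 0.40402646 -0.26296727  0.0876668 ] [ 3.14057604e+00 -3.20360566e-03 -6.51059969e-05]
```

View pics/m24.png

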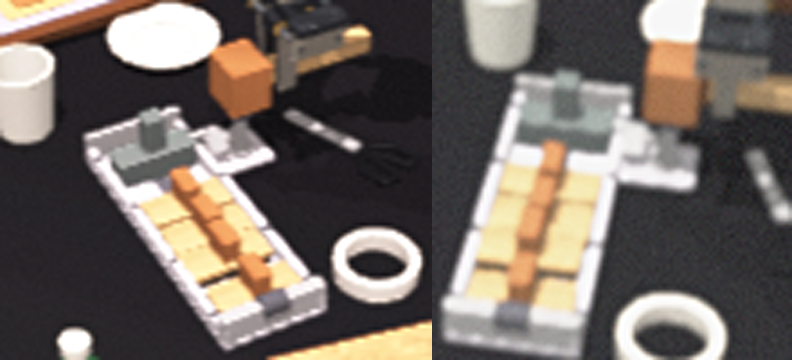

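>>> step_arm([
  {"rx": 0,"ry": 0,"rz": 0,"x": 0,"y": -1,"z": 8,"gripper": 14},
  {"rx": 0,"ry": 0,"rz": 0,"x": 0,"y": -1,"z": 16,"gripper": 14},
  {"rx": 0,"ry": 0,"rz": 0,"x": 0,"y": -1,"z": 22,"gripper": 14},
  {"rx": 0,"ry": 0,"rz": 0,"x": 0,"y": -1,"z": 22,"gripper": 14},
])

```text
clock: 41.62
eef_pos: [0.4039, -0.262, 0.0648]
eef_rot: [3.141, -0.003, -0.001]
ft_force: [-0.5, -1.0, 2.3]
grip_width: 0.256
```

```bash
python3 -c "
from h import *
snap('scene','s25.png'); snap('side','d25.png')
a=cv2.imread('pics/s25.png')[120:220,190:310];b=cv2.imread('pics/d25.png')[120:220,230:330]
cv2.imwrite('pics/m25.png',np.hstack([cv2.resize(a,(432,360),interpolation=2),cv2.resize(b,(360,360),interpolation=2)]))"
```

```text
(no output)
```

View pics/m25.png

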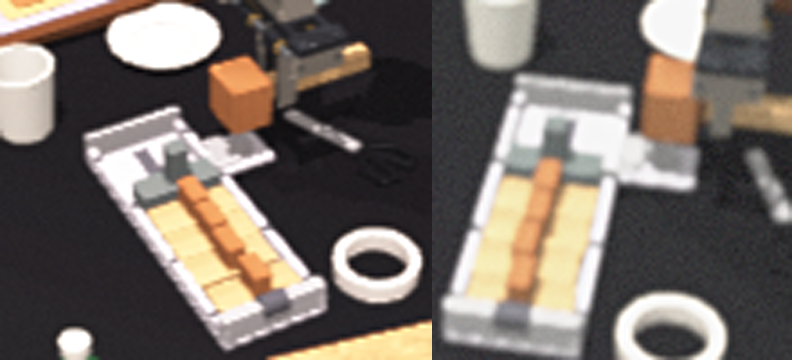

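>>> step_arm([
  {"rx": 0,"ry": 0,"rz": 0,"x": 0,"y": 0,"z": -10,"gripper": 14},
  {"rx": 0,"ry": 0,"rz": 0,"x": 0,"y": 0,"z": -50,"gripper": 14},
  {"rx": 0,"ry": 0,"rz": 0,"x": 0,"y": 0,"z": -90,"gripper": 14},
  {"rx": 0,"ry": 0,"rz": 0,"x": 0,"y": 0,"z": -90,"gripper": 14},
])

```text
clock: 42.22
eef_pos: [0.4045, -0.2625, 0.1574]
eef_rot: [3.138, -0.005, 0.0]
ft_force: [0.0, -0.0, -4.1]
grip_width: 0.254
```

```bash
python3 -c "
from h import *
snap('scene','s26.png'); snap('side','d26.png')
a=cv2.imread('pics/s26.png')[120:220,190:310];b=cv2.imread('pics/d26.png')[110:220,230:340]
cv2.imwrite('pics/m26.png',np.hstack([cv2.resize(a,(432,360),interpolation=2),cv2.resize(b,(360,360),interpolation=2)]))
go(.485,.119,.155,-14.3)"
```

```text
d mm [  82.6 -379.4   -0.8] rot [-0.002  0.     0.25 ]
```

View pics/m26.png

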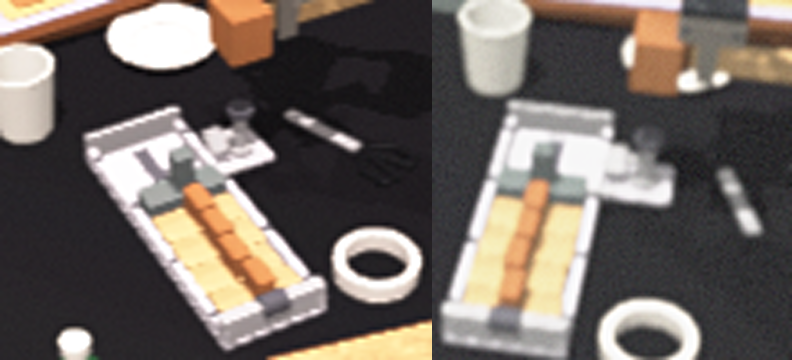

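Row closed, catch back up, mallet level. Return the mallet to its mat.

>>> step_arm([
  {"rx": 0,"ry": 0,"rz": 0,"x": 8,"y": -40,"z": 0,"gripper": 14},
  {"rx": 0,"ry": 0,"rz": 0.05,"x": 18,"y": -90,"z": 0,"gripper": 14},
  {"rx": 0,"ry": 0,"rz": 0.1,"x": 30,"y": -140,"z": 0,"gripper": 14},
  {"rx": 0,"ry": 0,"rz": 0.15,"x": 40,"y": -190,"z": 0,"gripper": 14},
  {"rx": 0,"ry": 0,"rz": 0.2,"x": 52,"y": -240,"z": 0,"gripper": 14},
  {"rx": 0,"ry": 0,"rz": 0.25,"x": 63,"y": -290,"z": 0,"gripper": 14},
  {"rx": 0,"ry": 0,"rz": 0.25,"x": 74,"y": -340,"z": 0,"gripper": 14},
  {"rx": 0,"ry": 0,"rz": 0.25,"x": 82,"y": -380,"z": 0,"gripper": 14},
  {"rx": 0,"ry": 0,"rz": 0.25,"x": 82,"y": -380,"z": 0,"gripper": 14},
  {"rx": 0,"ry": 0,"rz": 0.25,"x": 82,"y": -380,"z": 0,"gripper": 14},
])

```text
clock: 43.58
eef_pos: [0.4837, 0.1182, 0.1528]
eef_rot: [3.141, 0.002, -0.25]
ft_force: [0.4, -0.0, -4.1]
grip_width: 0.257
```

```bash
python3 -c "
from h import *
wshot('w27'); snap('side','d27.png')
go(.485,.119,.0175,-14.3)"
```

```text
43.575 [0.48370551 0.11822033 0.15284966] [ 3.14096525e+00  2.44386737e-03 -2.49912405e-01]
d mm [  0.2  -1.5 136.3] rot [ 0.     0.001 -0.002]
```

View pics/w27c.png

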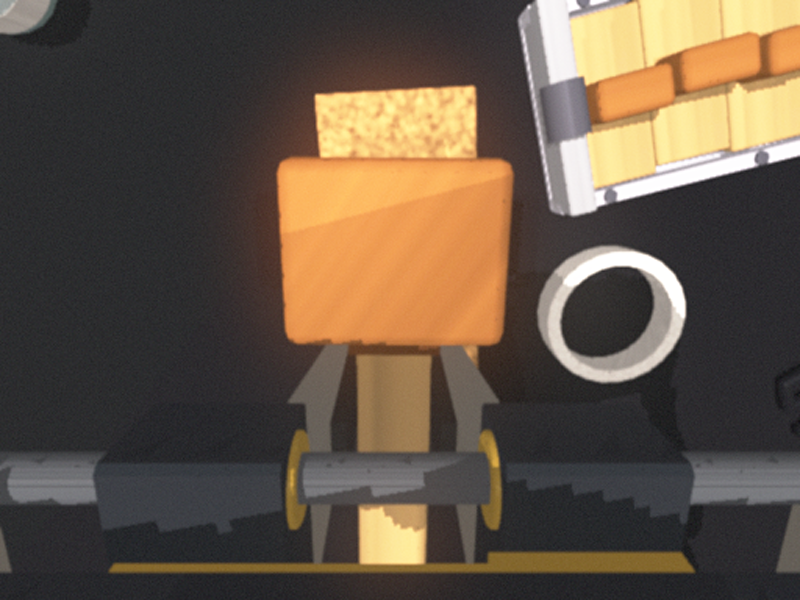

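>>> step_arm([
  {"rx": 0,"ry": 0,"rz": 0,"x": 0,"y": 0,"z": 40,"gripper": 14},
  {"rx": 0,"ry": 0,"rz": 0,"x": 0,"y": 0,"z": 80,"gripper": 14},
  {"rx": 0,"ry": 0,"rz": 0,"x": 0,"y": 0,"z": 110,"gripper": 14},
  {"rx": 0,"ry": 0,"rz": 0,"x": 0,"y": 0,"z": 125,"gripper": 14},
  {"rx": 0,"ry": 0,"rz": 0,"x": 0,"y": 0,"z": 132,"gripper": 14},
  {"rx": 0,"ry": 0,"rz": 0,"x": 0,"y": 0,"z": 135,"gripper": 14},
  {"rx": 0,"ry": 0,"rz": 0,"x": 0,"y": 0,"z": 135,"gripper": 14},
])

```text
clock: 44.55
eef_pos: [0.4864, 0.1185, 0.0208]
eef_rot: [-3.14, -0.003, -0.25]
ft_force: [-0.1, 0.2, -4.1]
grip_width: 0.256
```

>>> step_arm([
  {"rx": 0,"ry": 0,"rz": 0,"x": -1,"y": 0,"z": 3,"gripper": 14},
  {"rx": 0,"ry": 0,"rz": 0,"x": -1,"y": 0,"z": 5,"gripper": 14},
  {"rx": 0,"ry": 0,"rz": 0,"x": -1,"y": 0,"z": 5,"gripper": 14},
  {"rx": 0,"ry": 0,"rz": 0,"x": -1,"y": 0,"z": 5,"gripper": 14},
])

```text
clock: 45.05
eef_pos: [0.4849, 0.1189, 0.0153]
eef_rot: [-3.141, -0.002, -0.25]
ft_force: [-1.0, 0.3, -0.7]
grip_width: 0.257
```

Weight has gone onto the mat (force −4.1 → −0.7 N). Release and rise.

>>> step_arm([
  {"rx": 0,"ry": 0,"rz": 0,"x": 0,"y": 0,"z": 0,"gripper": 50},
  {"rx": 0,"ry": 0,"rz": 0,"x": 0,"y": 0,"z": 0,"gripper": 50},
  {"rx": 0,"ry": 0,"rz": 0,"x": 0,"y": 0,"z": 0,"gripper": 50},
  {"rx": 0,"ry": 0,"rz": 0,"x": 0,"y": 0,"z": -20,"gripper": 50},
  {"rx": 0,"ry": 0,"rz": 0,"x": 0,"y": 0,"z": -70,"gripper": 50},
  {"rx": 0,"ry": 0,"rz": 0,"x": 0,"y": 0,"z": -130,"gripper": 50},
  {"rx": 0,"ry": 0,"rz": 0,"x": -30,"y": 30,"z": -190,"gripper": 50},
  {"rx": 0,"ry": 0,"rz": 0,"x": -60,"y": 60,"z": -235,"gripper": 50},
  {"rx": 0,"ry": 0,"rz": 0,"x": -60,"y": 60,"z": -235,"gripper": 50},
  {"rx": 0,"ry": 0,"rz": 0,"x": -60,"y": 60,"z": -235,"gripper": 50},
])

```text
clock: 46.3
eef_pos: [0.4114, 0.0754, 0.2496]
eef_rot: [-3.14, -0.003, -0.251]
ft_force: [-0.3, 0.4, -0.8]
grip_width: 0.545
```

```bash
python3 -c "
from h import *
wshot('w28'); snap('scene','s28.png'); snap('side','d28.png')
a=cv2.imread('pics/s28.png')[130:240,200:340];b=cv2.imread('pics/d28.png')[130:280,220:340]
cv2.imwrite('pics/m28.png',np.hstack([cv2.resize(a,(458,360),interpolation=2),cv2.resize(b,(288,360),interpolation=2)]))"
```

```text
46.3 [0.41143393 0.07542476 0.24962352] [-3.14041870e+00 -2.61443001e-03 -2.50876024e-01]
```

View pics/w28c.png

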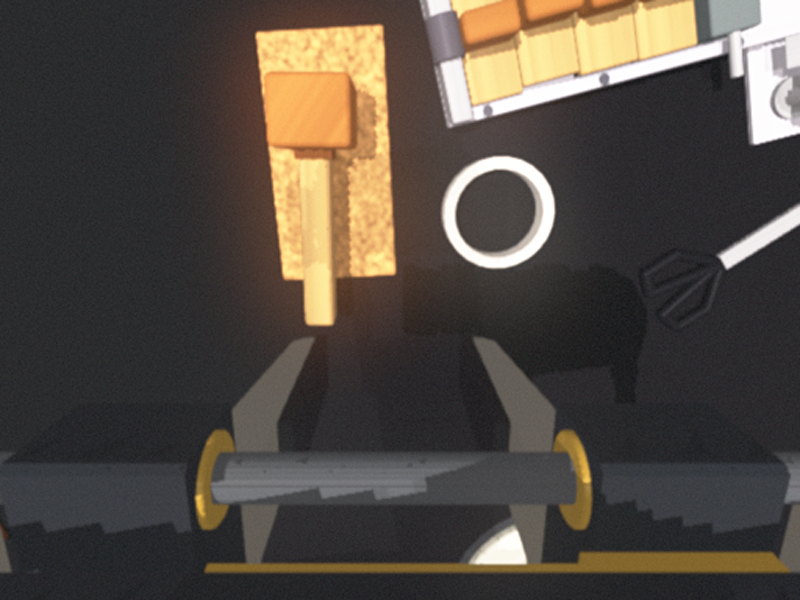

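View pics/m28.png

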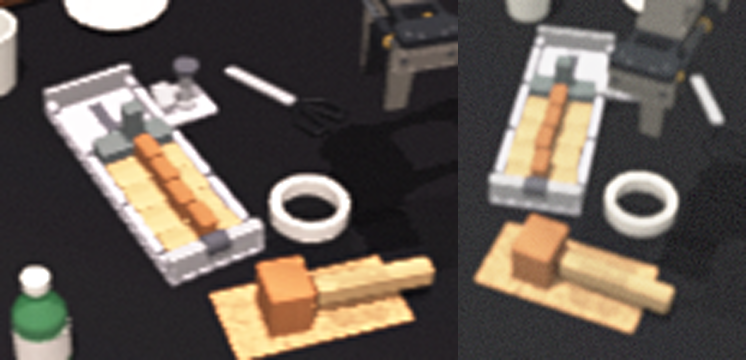

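```bash
python3 -c "
from h import *
go(.49,-.10,.26,0)"
```

```text
d mm [120.2 150.8 -12.6] rot [-0.001  0.002 -0.25 ]
```

>>> step_arm([
  {"rx": 0,"ry": 0,"rz": -0.05,"x": 30,"y": 38,"z": -12,"gripper": 50},
  {"rx": 0,"ry": 0,"rz": -0.12,"x": 60,"y": 75,"z": -12,"gripper": 50},
  {"rx": 0,"ry": 0,"rz": -0.2,"x": 90,"y": 113,"z": -12,"gripper": 50},
  {"rx": 0,"ry": 0,"rz": -0.25,"x": 120,"y": 151,"z": -12,"gripper": 50},
  {"rx": 0,"ry": 0,"rz": -0.25,"x": 120,"y": 151,"z": -12,"gripper": 50},
  {"rx": 0,"ry": 0,"rz": -0.25,"x": 120,"y": 151,"z": -12,"gripper": 50},
])

```text
clock: 47.2
eef_pos: [0.4897, -0.0997, 0.2603]
eef_rot: [-3.139, 0.001, -0.0]
ft_force: [-0.9, 0.0, -0.1]
grip_width: 0.543
```

```bash
python3 -c "
from h import *
wshot('w29')
a=cv2.imread('pics/w29.png')[40:210,100:400];cv2.imwrite('pics/w29z.png',cv2.resize(a,(794,450),interpolation=2))"
```

```text
47.2 [ 0.48971285 -0.09970608  0.26029399] [-3.13941194e+00  9.28143730e-04 -2.68073458e-04]
```

View pics/w29c.png

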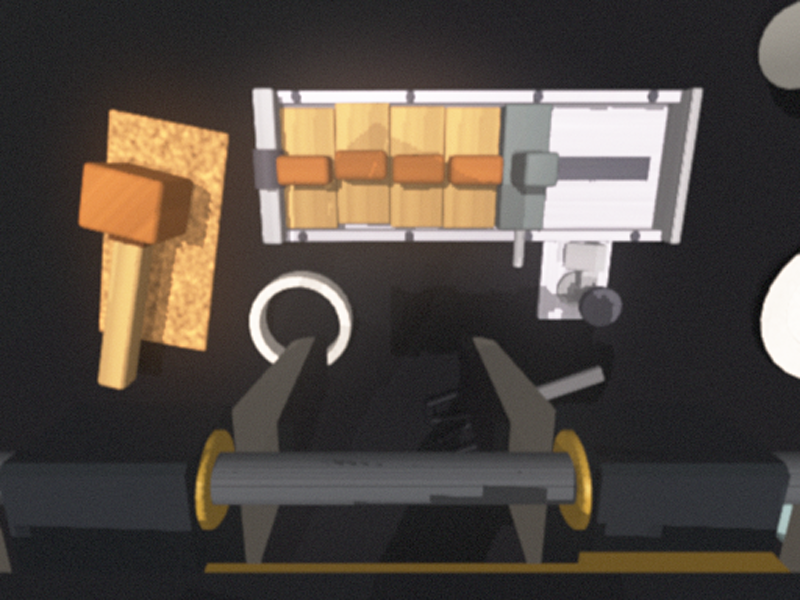

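View pics/w29z.png

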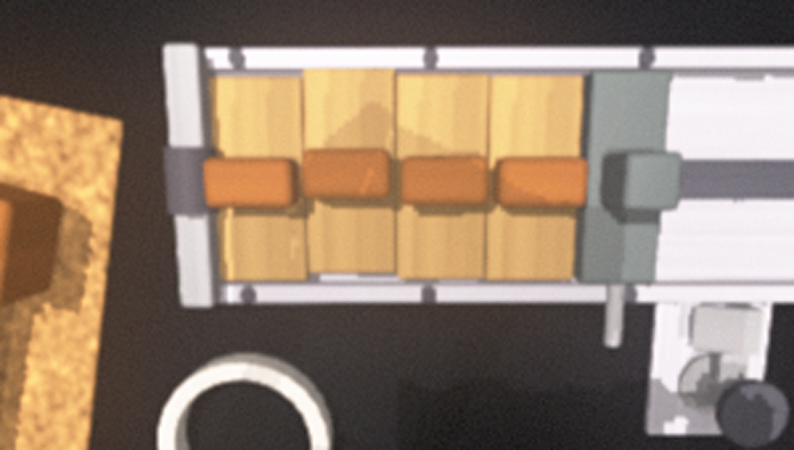

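```bash
python3 -c "
from h import *
print('handle',wz('w29',542,169,.085),'face top edge',wz('w29',501,168,.04),'exp',-.1612+.134-.156)
print('stop',wz('w29',282,100,.04))
for c in ((335,105),(337,224),(391,104),(390,224),(287,228),(285,106)): print(wz('w29',*c,.024))
q=[wz('w29',*c,.064) for c in ((83,163),(163,177),(157,242),(79,229))];print('mallet',np.mean(q,0))"
```

```text
handle [ 0.55699757 -0.20117636  0.085     ] face top edge [ 0.55717618 -0.18235792  0.04      ] exp -0.1832
stop [ 0.60713836 -0.01400393  0.04      ]
[ 0.60526436 -0.05212776  0.024     ]
[ 0.51155601 -0.05081092  0.024     ]
[ 0.60595437 -0.09631944  0.024     ]
[ 0.51153933 -0.09528953  0.024     ]
[ 0.50821366 -0.00862719  0.024     ]
[ 0.60456785 -0.0126022   0.024     ]
mallet [0.53199884 0.10615274 0.064     ]
```

```bash
python3 -c "
from workcell import *
print(job_done())"
```

```text
the job is handed in; nothing more can be done
None
```

The job is done and handed in, at about 47 s of the 210 s; no verdict was reported.

- **What I did:** I pulled the follower back until its catch held it, then laid the four stamps I found flat in the track. I pressed the catch down with the mallet head. The follower sprang shut, and I laid the mallet back on its mat.
- **Row:** in the last wrist view the follower handle stood at world y = −0.2012 m. That is exactly where four touching stamps put it (follower at about 0.156 m), so the row is closed up against the stop. The catch was back up.
- **Mallet:** it lies level on the mat, with its head centre over it at about (0.532, 0.106) m.
- **Gripper and other things:** the gripper was clear of everything at the end. The bystanders in the last views stood in their places.
- **Disturbance:** while I carried the mallet, the second stamp was knocked against the third, probably by the announced knock. It stayed flat and sits about 2 mm off the track's middle line, inside the 9 mm allowed.
- **Disagreement:** the first scene/side estimates were 6–14 mm off in y from the wrist-camera measurements. I used the wrist values, and the grasps bore them out.

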